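# Present a nozzle to the side-view mirror

### The job

Take the tall nozzle out of the black rack and stand it, foot down and fully home, in the bore of the inspection fixture; let go of it. Then swing the mirror flap up by its lift bar until it lies in line with the index arm beside it, and hold it still there: the flap falls back if let go, so finish while holding it, with nothing but the robot keeping it up. Leave the index arm, the short nozzles and everything else on the bench as they are.

Things in the scene. Friction and masses are not known exactly. Their poses are not given: they have to be found in the camera images.
- nozzle_mid (a point): The tall steel nozzle, 84 mm long, one of three upright in the black rack: shank (foot) 14 mm diameter and 18 mm long, barrel 24 mm diameter from 18 to 64 mm above the foot, then a slim tip; 110 g. Point on its axis half-way up (42 mm above the foot), z towards the tip. Fully home in a hole, its shoulder rests on the block and this point is 24 mm above the hole's mouth.
- nozzle: The same nozzle; origin at the centre of its foot, z along its axis to the tip.
- rack_hole1 (a point): Centre of the mouth of the middle hole of the black storage rack (fixed block 160 x 50 x 35 mm high, three 16 mm holes in a row along its x, 50 mm apart); z up. The nozzle and the two short ones stand in the three holes in any order.
- bore (a point): Centre of the mouth of the bore in the inspection fixture's small aluminium block (50 x 50 mm, top 35 mm above the mat), 16 mm diameter, 21 mm deep, chamfered 1.5 mm, empty at the start. The fixture is fixed to the bench; x of this frame points from the bore towards the mirror flap (70 mm to the hinge axis), z up.
- hinge (a point): Middle of the mirror flap's hinge axis, 50 mm above the mat; the axis runs along y of this frame; x points from the hinge to the flap's free edge when it lies level; z up.
- flap_bar (a point): Grip point on the flap's lift bar: a 10 mm steel rod parallel to the hinge axis, 95 mm from it, jutting 60 mm out sideways (to -y of the hinge frame) at the free end. The point is on the rod's axis, 78 mm to the -y side of the hinge's middle, 33 mm beyond the flap's edge. x from hinge to free edge, turning with the flap.
- flap (a joint): Angle of the mirror flap (aluminium plate 105 x 90 x 5 mm, mirror on top, about 220 g), rad: 0 lying level on its rest, growing as its free edge goes up, to 1.4 at most. Swings freely: it falls back when let go.
- index (a joint): Angle of the index arm about the same hinge axis, measured the same way, rad, set beforehand between 0.55 and 1.05: when joint flap equals joint index the flap lies in line with the index arm.
- index_tip (a point): Free end of the index arm: a dark flat steel bar 108 mm long, 9 mm wide, pivoted on the hinge axis beside the flap's other (+y) edge, clamped by a stiff black knob to a round steel arc that rises to 142 mm above the mat (keep carried parts clear). The point is 104 mm from the hinge axis; x runs along the arm away from the hinge.
- fixture: The inspection fixture itself: grey base plate 225 x 125 x 10 mm with a foot for the arc on its +y side, fixed to the bench; origin on the mat under the middle of the hinge axis; x towards the flap's free edge.
- short_a_mid (a point): A short nozzle of the same shape, 58 mm long, barrel 24 mm diameter, standing in the rack; point half-way up on its axis (29 mm above its foot); stays there.
- short_a: The same short nozzle; origin at the centre of its foot.
- short_b_mid (a point): A short nozzle of the same shape, 58 mm long, barrel 24 mm diameter, standing in the rack; point half-way up on its axis (29 mm above its foot); stays there.
- short_b: The same short nozzle; origin at the centre of its foot.
- tweezers: Bystander: steel tweezers, 130 long, lying flat on the mat, 8 high (mm). Origin at its underside, z up.
- dish: Bystander: round clear dish, 90 across, 14 high, holding a dark disc (mm). Origin at its underside, z up.
- jar: Bystander: small amber screw-cap jar, 42 across, 50 high (mm). Origin at its underside, z up.
- bottle: Bystander: small white bottle, 38 across, 75 high (mm). Origin at its underside, z up.
- driver: Bystander: screwdriver, 150 long, lying flat (mm). Leave it.
- gauge: Bystander: steel ring gauge, 48 across, 12 high, lying flat (mm). Origin at its underside, z up.
Mind the look-alikes: they are no part of the job. Leave any purple look-alike of the nozzle alone.

How it is judged:
By the outcome, as a careful person would: the job done as asked, in the order asked, and still so for the second after the job is handed in, while the arm keeps its last pose, push and grip.
It also fails if it takes over 54 s, if anything falls off the work surface, if the arm or the gripper's body presses on something with over 40 N, if the wrist force passes 120 N, or if a joint passes its speed limit or range.

### The arm

A 6-joint arm with a two-finger parallel gripper is mounted at the origin on the work surface. World frame = base frame: x ahead of the robot, y to its left, z up, the work surface at z = 0. Lengths are in m, angles in degrees, forces in N, time in s.
With the tool pointing down it reaches from about 0.375 to 0.9 m from the base axis. Payload 3.1 kg.
Tool frame: the origin (TCP) lies where the fingers leave the gripper's body, on its centre line; the fingertips stand bot.tips_ahead ahead of it and the grasp point (between the pads) lies 51 mm ahead of it (bot.tips_ahead is the distance from the TCP to the fingertips, in m); z points along the fingers, x is the direction in which the jaws open and shut, and the axes are right-handed (so a half turn about z gives the same grasp; the last joint's range is limited). The gripper opens to 87 mm and grips with 3 to 60 N. Pads are 19 mm wide; open, the fingers measure 117 mm over their backs; the gripper's body (75 mm by 190 mm) begins 51 mm behind the grasp point.
Start: joints at [-87.462, 30.224, 82.088, -0, 67.689, -10.227], TCP at [0.138, -0.61, 0.292] pointing down, gripper open.
Joint ranges: [-176.69, 176.69], [-43.24, 126.21], [12.49, 139.97], [-82, 262], [0, 151.66], [-163.58, 163.58]. Speed limits (degrees/s): [159.86, 159.86, 180, 180, 180, 180].

### API

Orientations are given as a 3x3 rotation matrix whose columns are the frame's x, y, z axes.
In Python, from rig import bot, vision, nets gives the robot as it stands.
- The arm moves only by the tool play_rows, never from a script. Its argument "series" is a list of rows, each an object of numbers: "tx", "ty", "tz": the shift along the world's x, y, z as a fraction of full scale; "turn": the turn about the world's z as a fraction of full scale. A call has 1 to 10 rows; each row shifts and turns the commanded pose from where the row before left it; what a row does not reach is not made up. Full scale, the value 1, is 0.8 m for a shift and 60 degrees for a turn. A row lasts 1/10 s, in which the tool goes at most 50 mm and 8.59 degrees, less where a joint would pass 70% of its speed; a pose out of reach is approached as far as the arm can. A call with a number of a shift or a turn outside -1 to 1 is refused whole. A call with a gripper value outside its range is refused whole. "gripper" is the opening, from 0 (shut) to 1 (fully open), set as the call begins (left out, the last holds). The fingers move at their own pace and stop on an object; the grip force is fixed at half the most. Time passes only in rows, so rows that do not move let the fingers close. It gives the time, the measured TCP pose, the force and the opening at its end, in the units of the state.
- bot.read_state(): the state, without advancing time (a new reading comes with each control period).
- vision.capture(name): name is "scene" or "top" or "wrist"; returns a dict with "pixels" (420x560x3 uint8, blue, green, red), "fx", "fy", "cx", "cy" (pixels), "extrinsics" (4x4, takes a point from camera to world coordinates). Camera axes: x right, y down, z forward; pixel columns grow to the right and rows downward; lengths in m; the calibration is good to about 2 mm. A picture is of the moment at which its call begins. There is no depth.
- bot.hand_in(): hands the job in, once; it reports no verdict.
Trained networks look in a picture, given as the dict that the camera call returned (one of the last four; its "shot" number tells which), for a name from the list of things; names that differ only in an ending like _2 or _b are one class to them, and where a whole thing is asked for, a point or a joint stands for the part that bears it (a point fixed in the world has none). Each returns a list of dicts, best first, with "confidence" (0 to 1); they miss things now and then, are a little off and sometimes report something else, mostly with a low value. They report only what shows in the picture. A call takes as long as a camera call. They do not tell look-alikes from the thing itself.
- nets.look_for(picture, query): "at" ([column, row] as shares, 0 to 1, of the picture: columns of its width, rows of its height, amid what is visible of it).
- nets.masks_of(picture, query): "region" (420x560 bool, what is visible of it) and "at" ([column, row] as shares, 0 to 1, of the picture: columns of its width, rows of its height, amid what is visible of it).
The state is a dict: "time_s": time; "joint_positions": joint angles; "qvel": joint speeds; "tau": joint torques, N m; "position": TCP position; "tcp_rot": TCP orientation; "force": force on the tool from outside, world axes, zero at the start; "moment": the same for the moment, N m; "opening": opening from 0.0 (shut) to 1.0 (fully open).
Only numpy, scipy, OpenCV 4.12 (cv2) and the standard library are available. Lean on these libraries where they do the work, as an engineer would, in place of code of your own. Each camera call takes 0.05 s, during which the arm holds its last target.

## Working session

There is one attempt and no reset: what is moved stays moved. The work goes in short steps, Python scripts to look and compute and a tool call to move; the robot and the scene stay as the last step left them, time stands still between calls to the robot, and variables do not carry over. Pictures are saved under pics/ and viewed, and the job is handed in when it is done.

Besides the shell and the picture viewer there is one more tool, called after ">>>" as a command line: name --argument value ..., lists and objects as JSON in quotes. play_rows: Moves the arm, as the interface text tells. Shift numbers are shares of 0.8 m and turn numbers shares of 60 degrees, none past 1 either way. Its arguments: {"type":"object","properties":{"series":{"type":"array"},"gripper":{"type":"number"}},"required":["series"]}

```bash
ls; mkdir -p pics; cat > h.py <<'E'
import numpy as np, cv2
from rig import bot, vision, nets
def snap(n,f):
    p=vision.capture(n); cv2.imwrite('pics/'+f,p['pixels']); return p
def ray(p,u,v):
    E=np.array(p['extrinsics']); d=E[:3,:3]@np.array([(u-p['cx'])/p['fx'],(v-p['cy'])/p['fy'],1]); return E[:3,3],d
def atz(p,u,v,z):
    o,d=ray(p,u,v); return o+d*(z-o[2])/d[2]
def proj(p,X):
    E=np.array(p['extrinsics']); c=E[:3,:3].T@(np.array(X)-E[:3,3]); return np.array([p['fx']*c[0]/c[2]+p['cx'],p['fy']*c[1]/c[2]+p['cy']])
E
python3 - <<'E'
from h import *
print(bot.tips_ahead); s=bot.read_state(); print(s)
for n in ['scene','top','wrist']:
    p=snap(n,n+'0.png'); print(n,p['fx'],p['cx'],p['cy'],np.round(p['extrinsics'],3).tolist())
E
```

```text
pics
0.0697
{'time_s': 0.0, 'joint_positions': array([-8.74615649e+01,  3.02799855e+01,  8.21540850e+01,  4.57933709e-04,
        6.76882191e+01, -1.02283709e+01]), 'qvel': array([ 0.05085768, -0.07914394, -0.01081395,  0.02461134, -0.0058414 ,
       -0.07503388]), 'tau': array([ 1.86822158e-04, -4.40044320e+01, -1.76592261e+01,  6.32551708e-02,
        5.81339083e-02, -1.68843071e-04]), 'position': array([ 0.13810852, -0.60897549,  0.2912733 ]), 'tcp_rot': array([[ 2.20980454e-01, -9.75278233e-01, -8.71427532e-05],
       [-9.75275978e-01, -2.20980134e-01,  2.13258644e-03],
       [-2.09912196e-03, -3.86271688e-04, -9.99997722e-01]]), 'force': array([-0.46923799,  0.46072283, -0.23177198]), 'moment': array([-0.01809639, -0.02370748,  0.02963335]), 'opening': 0.9989091430120849}
scene 506.36530159684867 285.56346956146126 205.37128489534913 [[-0.735, 0.404, -0.544, 1.225], [0.678, 0.424, -0.601, 0.724], [-0.012, -0.811, -0.585, 0.781], [0.0, 0.0, 0.0, 1.0]]
top 501.84417632683403 280.47142859413555 211.24966257455637 [[-0.017, -0.989, 0.148, 0.381], [-1.0, 0.019, 0.016, -0.024], [-0.019, -0.147, -0.989, 1.404], [0.0, 0.0, 0.0, 1.0]]
wrist 305.5814827744142 283.0483994716468 205.27443870208475 [[0.221, -0.933, -0.284, 0.218], [-0.975, -0.212, -0.061, -0.591], [-0.003, 0.29, -0.957, 0.384], [0.0, 0.0, 0.0, 1.0]]
```

View pics/scene0.png

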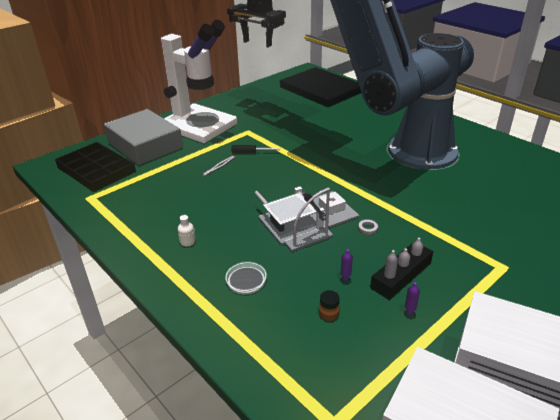

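View pics/top0.png

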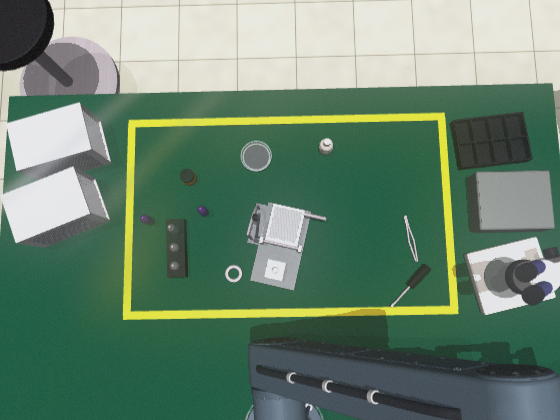

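View pics/wrist0.png

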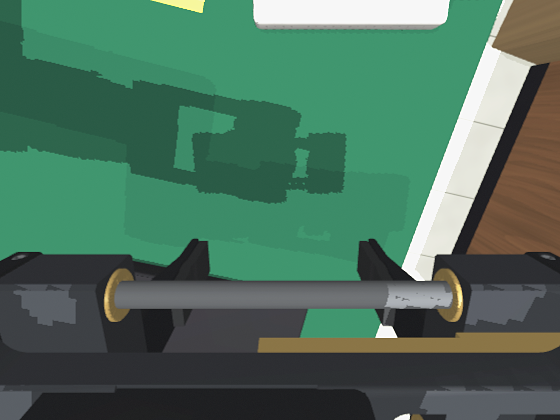

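The scene picture shows the rack with nozzles at about (392,264), (404,258) and (417,246). There are purple look-alikes at (346,265) and (412,298). The first rack nozzle looks the tallest, so I'll check it in close crops.

```bash
python3 - <<'E'
from h import *
a=cv2.imread('pics/scene0.png'); b=cv2.imread('pics/top0.png')
A=cv2.resize(a[220:320,330:450],None,fx=5,fy=5,interpolation=cv2.INTER_CUBIC)
cv2.imwrite('pics/c1.png',A)
cv2.imwrite('pics/c2.png',cv2.resize(a[180:250,240:370],None,fx=6,fy=6,interpolation=cv2.INTER_CUBIC))
cv2.imwrite('pics/c3.png',cv2.resize(b[195:300,130:335],None,fx=3.9,fy=3.9,interpolation=cv2.INTER_CUBIC))
for n in ['top','scene']:
    p=vision.capture(n)
    for q in ['nozzle_mid','short_a_mid','rack_hole1','bore','hinge','flap_bar','index_tip','fixture']:
        print(n,q,[(np.round(np.array(d['at'])*[560,420],1).tolist(),round(d['confidence'],2)) for d in nets.look_for(p,q)][:4])
E
```

```text
top nozzle_mid [([148.5, 222.0], 0.56), ([171.9, 229.2], 0.49)]
top short_a_mid [([256.6, 230.2], 0.58), ([173.9, 267.0], 0.42), ([173.7, 248.1], 0.37)]
top rack_hole1 [([177.7, 248.2], 0.82)]
top bore [([277.8, 237.7], 0.81)]
top hinge [([279.1, 240.9], 0.72)]
top flap_bar [([286.7, 220.9], 0.7)]
top index_tip [([326.8, 152.3], 0.65), ([256.9, 224.7], 0.48)]
top fixture [([279.6, 241.8], 0.68), ([287.1, 222.6], 0.53), ([173.5, 264.6], 0.5)]
scene nozzle_mid [([347.3, 265.7], 0.84), ([387.0, 266.9], 0.77), ([410.3, 294.8], 0.59)]
scene short_a_mid [([393.3, 264.9], 0.71), ([403.4, 259.7], 0.63), ([287.3, 207.9], 0.26)]
scene rack_hole1 [([401.8, 277.0], 0.61)]
scene bore [([302.1, 215.8], 0.88)]
scene hinge [([302.2, 216.2], 0.75)]
scene flap_bar [([289.5, 206.9], 0.78)]
scene index_tip [([309.2, 202.0], 0.73), ([407.6, 260.5], 0.68)]
scene fixture [([306.1, 216.5], 0.68)]
```

View pics/c1.png

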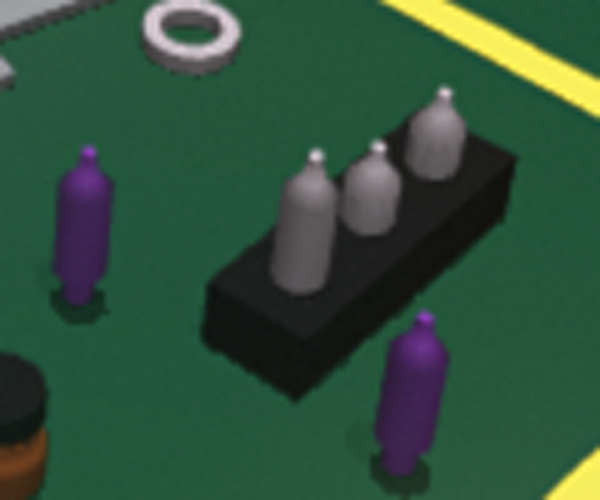

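View pics/c2.png

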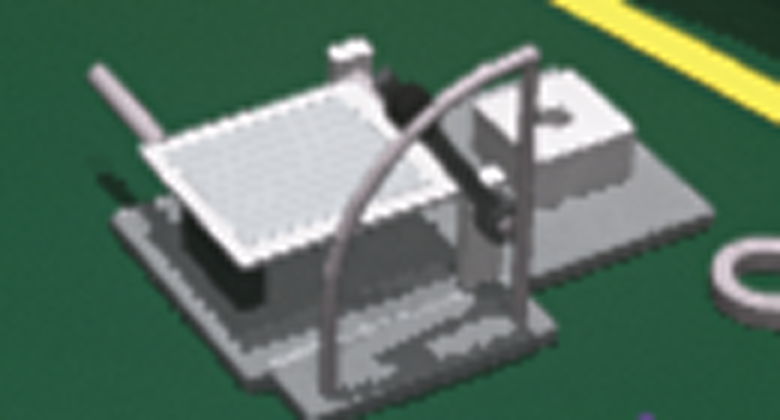

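View pics/c3.png

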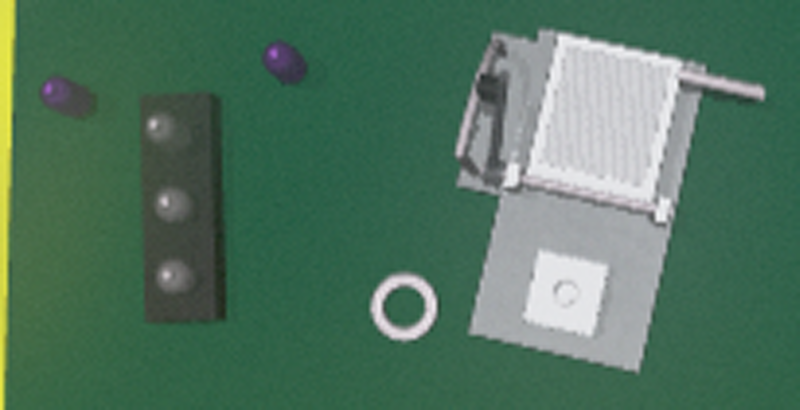

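The crops confirm it: the tall nozzle is the rack end farthest from the robot base, at scene (392,264) and top (170,227). In the top view the bore is at about (275,270) and the bar at about (317,217).

```bash
python3 - <<'E'
from h import *
p=vision.capture('top'); s=vision.capture('scene')
c=lambda u,v:(u/3.9+130-.4,v/3.9+195-.4)
P=lambda n,u,v,z:print(n,np.round(atz(p,*c(u,v),z),4))
for n,u,v,z in [('talltip',156,124,.101),('short1tip',170,202,.075),('short2tip',172,274,.075),('rackFL',141,96,.035),('rackFR',214,96,.035),('rackNL',147,320,.035),('rackNR',218,320,.035),('bore',566,293,.035),('blk',537,250,.035),('blk',608,263,.035),('blk',594,334,.035),('blk',523,320,.035),('post1',511,175,.055),('post2',661,210,.055),('plate a',559,36,.05),('b',682,58,.05),('c',655,200,.05),('d',527,180,.05),('barend',763,94,.05)]: P(n,u,v,z)
d=lambda u,v:(u/5+330-.4,v/5+220-.4)
e=lambda u,v:(u/6+240-.4,v/6+180-.4)
print('scene')
for n,f,u,v,z in [('talltip',d,317,156,.101),('short1tip',d,377,146,.075),('short2',d,445,93,.075),('bore',e,554,117,.035),('barend',e,97,72,.05)]:
  print(n,np.round(atz(s,*f(u,v),z),4))
E
```

```text
talltip [0.5411 0.2886 0.101 ]
short1tip [0.4905 0.2844 0.075 ]
short2tip [0.4416 0.2823 0.075 ]
rackFL [0.5694 0.3154 0.035 ]
rackFR [0.5684 0.2635 0.035 ]
rackNL [0.4118 0.3085 0.035 ]
rackNR [0.411  0.2589 0.035 ]
bore [0.4255 0.0162 0.035 ]
blk [0.4556 0.036  0.035 ]
blk [ 0.4457 -0.0134  0.035 ]
blk [ 0.3969 -0.0028  0.035 ]
blk [0.4073 0.0464 0.035 ]
post1 [0.5066 0.0525 0.055 ]
post2 [ 0.4805 -0.0507  0.055 ]
plate a [0.6042 0.018  0.05  ]
b [ 0.5869 -0.0678  0.05  ]
c [ 0.4878 -0.0468  0.05  ]
d [0.5034 0.0417 0.05  ]
barend [ 0.5604 -0.1236  0.05  ]
scene
talltip [0.5413 0.2923 0.101 ]
short1tip [0.4916 0.2893 0.075 ]
short2 [0.4415 0.2883 0.075 ]
bore [0.4268 0.0195 0.035 ]
barend [ 0.5596 -0.1239  0.05  ]
```

>>> play_rows --series '[{"tx": 0.04,"ty": 0.05},{"tx": 0.05,"ty": 0.058},{"tx": 0.05,"ty": 0.058},{"tx": 0.05,"ty": 0.058},{"tx": 0.05,"ty": 0.058},{"tx": 0.05,"ty": 0.058},{"tx": 0.05,"ty": 0.058},{"tx": 0.05,"ty": 0.058},{"tx": 0.05,"ty": 0.058},{"tx": 0.05,"ty": 0.058}]' --gripper 0.5

```text
invalid input
```

>>> play_rows --series '[{"ty": 0.06,"turn": -0.03},{"ty": 0.06,"turn": -0.03},{"ty": 0.06,"turn": -0.03},{"ty": 0.06,"turn": -0.03},{"ty": 0.06,"turn": -0.03},{"ty": 0.06,"turn": -0.03},{"ty": 0.06},{"ty": 0.06},{"ty": 0.05},{}]'

```text
invalid input
```

```bash
python3 - <<'E'
from h import *
s=bot.read_state(); print(s['time_s'],s['position'],s['tcp_rot'].round(3).tolist(),s['joint_positions'].round(1),s['opening'],s['force'])
p=snap('wrist','w1.png'); print(proj(p,[.5412,.2905,.101]))
E
```

```text
1.15 [ 0.13813068 -0.60952451  0.29223261] [[0.221, -0.975, 0.0], [-0.975, -0.221, 0.0], [-0.0, -0.0, -1.0]] [-87.5  30.2  82.1   0.   67.7 -10.2] 1.0037389344373766 [-0.18951201  1.20508058  0.50514168]
[-1655.79965994 -1199.28636525]
```

View pics/w1.png

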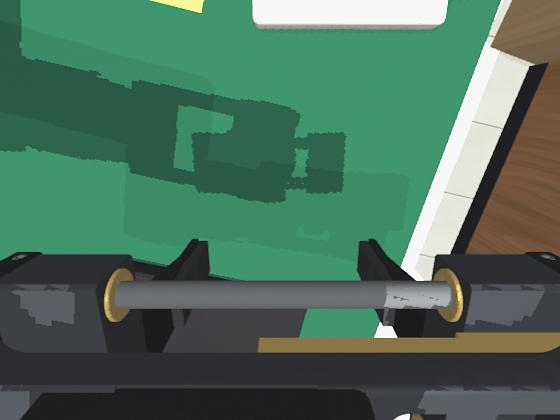

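The moves were refused as invalid, probably because each row needs all four numbers.

>>> play_rows --series '[{"tx": 0.04,"ty": 0.05,"tz": 0,"turn": 0},{"tx": 0.05,"ty": 0.035,"tz": 0,"turn": 0},{"tx": 0.05,"ty": 0.035,"tz": 0,"turn": 0},{"tx": 0.05,"ty": 0.035,"tz": 0,"turn": 0},{"tx": 0.05,"ty": 0.035,"tz": 0,"turn": 0},{"tx": 0.05,"ty": 0.035,"tz": 0,"turn": 0},{"tx": 0.05,"ty": 0.035,"tz": 0,"turn": 0},{"tx": 0.05,"ty": 0.035,"tz": 0,"turn": 0},{"tx": 0.05,"ty": 0.035,"tz": 0,"turn": 0},{"tx": 0.05,"ty": 0.035,"tz": 0,"turn": 0}]' --gripper 0.5

```text
time_s: 2.2
position: [0.5309, -0.3171, 0.2924]
tcp_rot: [[0.221, -0.975, 0.0], [-0.975, -0.221, -0.0], [0.0, -0.0, -1.0]]
force: [-0.0, -0.2, -0.1]
opening: 0.5
```

>>> play_rows --series '[{"tx": 0,"ty": 0.06,"tz": 0,"turn": -0.018},{"tx": 0,"ty": 0.06,"tz": 0,"turn": -0.018},{"tx": 0,"ty": 0.06,"tz": 0,"turn": -0.018},{"tx": 0,"ty": 0.06,"tz": 0,"turn": -0.018},{"tx": 0,"ty": 0.06,"tz": 0,"turn": -0.018},{"tx": 0,"ty": 0.06,"tz": 0,"turn": -0.018},{"tx": 0,"ty": 0.06,"tz": 0,"turn": -0.018},{"tx": 0,"ty": 0.06,"tz": 0,"turn": -0.018},{"tx": 0,"ty": 0.06,"tz": 0,"turn": -0.018},{"tx": 0,"ty": 0.06,"tz": 0,"turn": -0.018}]'

```text
time_s: 3.2
position: [0.5292, 0.1635, 0.2925]
tcp_rot: [[0.033, -0.999, 0.001], [-0.999, -0.033, 0.0], [0.0, -0.001, -1.0]]
force: [0.9, -0.6, 0.2]
opening: 0.496
```

>>> play_rows --series '[{"tx": 0,"ty": 0.06,"tz": 0,"turn": 0},{"tx": 0,"ty": 0.05,"tz": 0,"turn": 0},{"tx": 0,"ty": 0.04,"tz": 0,"turn": 0},{"tx": 0,"ty": 0,"tz": 0,"turn": 0},{"tx": 0,"ty": 0,"tz": 0,"turn": 0}]'

```text
time_s: 3.7
position: [0.529, 0.282, 0.292]
tcp_rot: [[0.036, -0.999, -0.0], [-0.999, -0.036, -0.001], [0.001, 0.0, -1.0]]
force: [-0.2, 0.3, 0.4]
opening: 0.496
```

```bash
python3 - <<'E'
from h import *
s=bot.read_state(); print(s['time_s'],s['position'],s['tcp_rot'].round(3).tolist(),s['joint_positions'].round(1),s['opening'],s['force'])
p=snap('wrist','w1.png'); print(proj(p,[.5412,.2905,.101]))
E
```

```text
3.7 [0.52902859 0.28198107 0.29203849] [[0.036, -0.999, -0.0], [-0.999, -0.036, -0.001], [0.001, 0.0, -1.0]] [ 17.4  28.3  85.9  -0.   65.9 105.3] 0.49615120823612113 [-0.15607158  0.29310219  0.39276713]
[274.7843747  187.81424966]
```

View pics/w1.png

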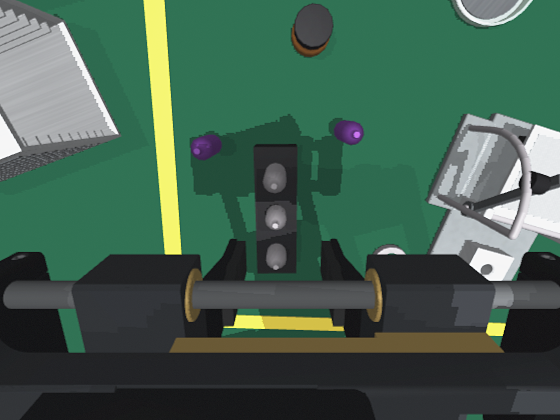

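```bash
python3 - <<'E'
from h import *
a=cv2.imread('pics/w1.png')
cv2.imwrite('pics/w1c.png',cv2.resize(a[135:285,220:330],None,fx=5,fy=4,interpolation=cv2.INTER_CUBIC))
cv2.imwrite('pics/w1d.png',cv2.resize(a[230:310,420:560],None,fx=5,fy=5,interpolation=cv2.INTER_CUBIC))
E
```

```text
(no output)
```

View pics/w1c.png

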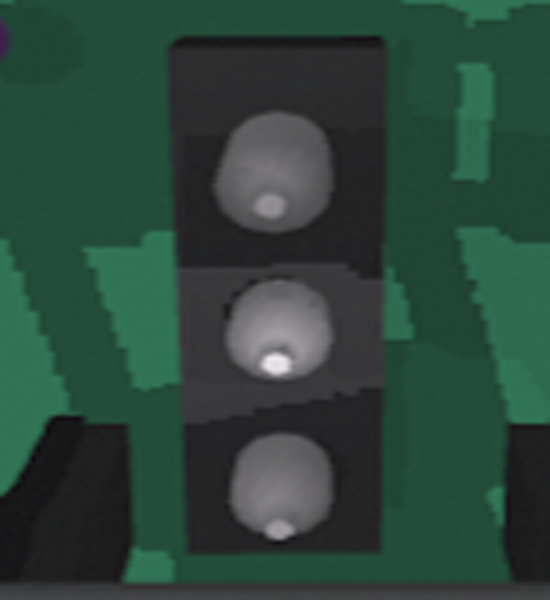

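View pics/w1d.png

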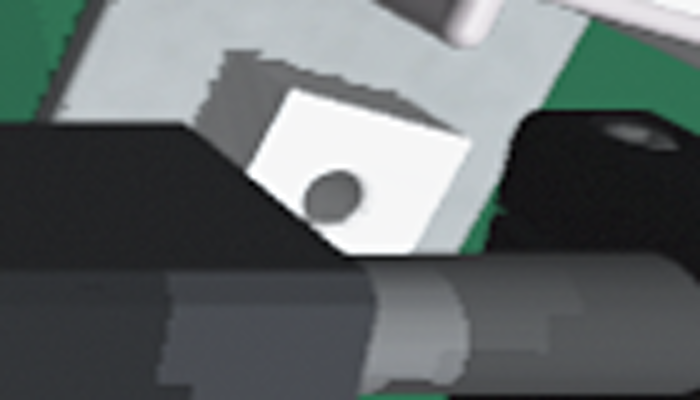

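```bash
python3 - <<'E'
from h import *
p=vision.capture('wrist')
for n,u,v,z in [('tall',273.6,185.9,.101),('m',275,225.4,.075),('n',275.6,267.,.075),('bore',486,269,.035),('rFL',220+170/5-.4,135+42/4-.4,.035),('rFR',220+385/5-.4,135+42/4-.4,.035),('rNL',220+189/5-.4,135+551/4-.4,.035),('rNR',220+380/5-.4,135+551/4-.4,.035)]: print(n,atz(p,u,v,z).round(4))
E
```

```text
tall [0.5431 0.2908 0.101 ]
m [0.4932 0.2887 0.075 ]
n [0.4431 0.2867 0.075 ]
bore [0.428  0.0183 0.035 ]
rFL [0.5739 0.3161 0.035 ]
rFR [0.5756 0.2676 0.035 ]
rNL [0.413  0.3102 0.035 ]
rNR [0.4147 0.2612 0.035 ]
```

>>> play_rows --series '[{"tx": 0.016,"ty": 0.011,"tz": 0,"turn": 0},{"tx": 0,"ty": 0,"tz": -0.04,"turn": 0},{"tx": 0,"ty": 0,"tz": -0.04,"turn": 0},{"tx": 0,"ty": 0,"tz": -0.04,"turn": 0},{"tx": 0,"ty": 0,"tz": -0.03,"turn": 0},{"tx": 0,"ty": 0,"tz": 0,"turn": 0},{"tx": 0,"ty": 0,"tz": 0,"turn": 0}]'

```text
time_s: 4.5
position: [0.5427, 0.2892, 0.1725]
tcp_rot: [[0.033, -0.999, -0.0], [-0.999, -0.033, -0.0], [0.0, 0.0, -1.0]]
force: [0.2, 0.2, 0.0]
opening: 0.501
```

```bash
python3 - <<'E'
from h import *
s=bot.read_state(); print(s['position'])
p=snap('wrist','w2.png'); print(proj(p,[.542,.2905,.101]))
q=snap('scene','s2.png')
cv2.imwrite('pics/s2c.png',cv2.resize(q['pixels'][180:320,330:450],None,fx=4,fy=4))
E
```

```text
[0.54265922 0.2891961  0.17245219]
[281.09054599 257.05083637]
```

View pics/w2.png

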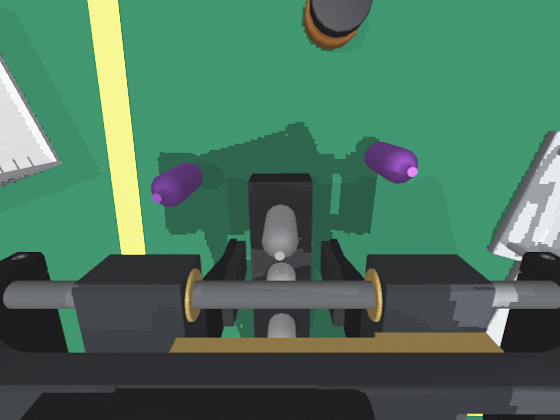

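View pics/s2c.png

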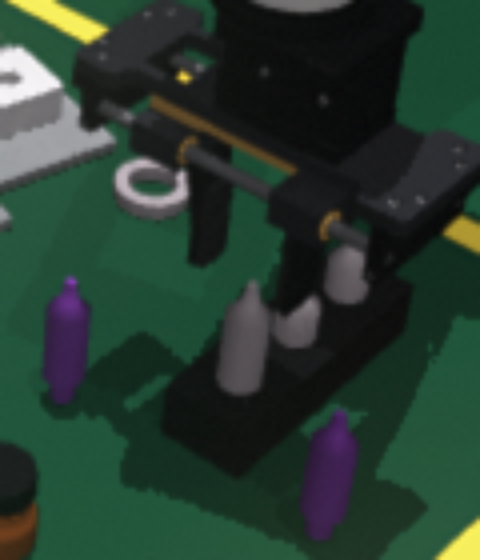

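>>> play_rows --series '[{"tx": 0,"ty": 0.002,"tz": -0.02,"turn": 0},{"tx": 0,"ty": 0,"tz": -0.02,"turn": 0},{"tx": 0,"ty": 0,"tz": -0.02,"turn": 0},{"tx": 0,"ty": 0,"tz": -0.014,"turn": 0},{"tx": 0,"ty": 0,"tz": 0,"turn": 0}]'

```text
time_s: 5.1
position: [0.542, 0.2917, 0.1128]
tcp_rot: [[0.034, -0.999, -0.001], [-0.999, -0.034, -0.0], [0.0, 0.001, -1.0]]
force: [-0.6, 1.2, 0.1]
opening: 0.501
```

>>> play_rows --series '[{"tx": 0,"ty": 0,"tz": 0,"turn": 0},{"tx": 0,"ty": 0,"tz": 0,"turn": 0},{"tx": 0,"ty": 0,"tz": 0,"turn": 0},{"tx": 0,"ty": 0,"tz": 0,"turn": 0},{"tx": 0,"ty": 0,"tz": 0,"turn": 0},{"tx": 0,"ty": 0,"tz": 0,"turn": 0}]' --gripper 0

```text
time_s: 5.7
position: [0.5426, 0.292, 0.1139]
tcp_rot: [[0.034, -0.999, 0.001], [-0.999, -0.034, 0.0], [-0.0, -0.001, -1.0]]
force: [-1.0, -1.4, 5.9]
opening: 0.267
```

>>> play_rows --series '[{"tx": 0,"ty": 0,"tz": 0.006,"turn": 0},{"tx": 0,"ty": 0,"tz": 0.01,"turn": 0},{"tx": 0,"ty": 0,"tz": 0.015,"turn": 0},{"tx": 0,"ty": 0,"tz": 0.02,"turn": 0},{"tx": 0,"ty": 0,"tz": 0.03,"turn": 0},{"tx": 0,"ty": 0,"tz": 0.04,"turn": 0},{"tx": 0,"ty": 0,"tz": 0.04,"turn": 0},{"tx": 0,"ty": 0,"tz": 0.03,"turn": 0},{"tx": 0,"ty": 0,"tz": 0,"turn": 0}]'

```text
time_s: 6.6
position: [0.5438, 0.2927, 0.2706]
tcp_rot: [[0.035, -0.999, 0.008], [-0.999, -0.035, 0.003], [-0.003, -0.008, -1.0]]
force: [1.8, 0.0, -1.7]
opening: 0.264
```

```bash
python3 - <<'E'
from h import *
q=snap('scene','s3.png')
cv2.imwrite('pics/s3c.png',cv2.resize(q['pixels'][140:320,310:450],None,fx=4,fy=3.3))
p=snap('wrist','w3.png');print(bot.read_state()['force'])
E
```

```text
[-0.10088536 -0.7071371  -2.50946347]
```

View pics/s3c.png

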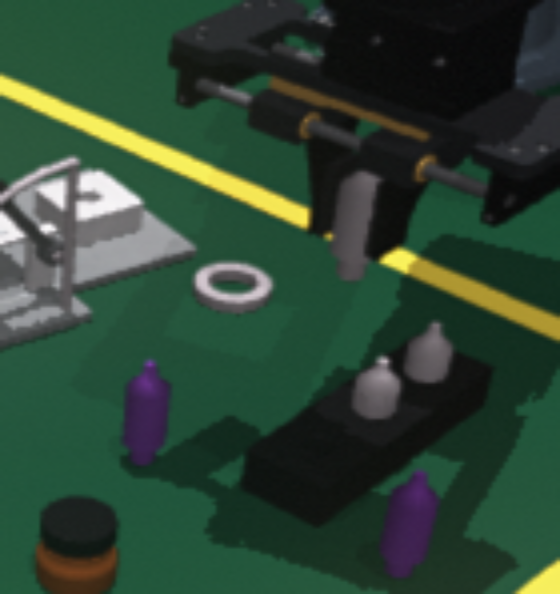

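View pics/w3.png

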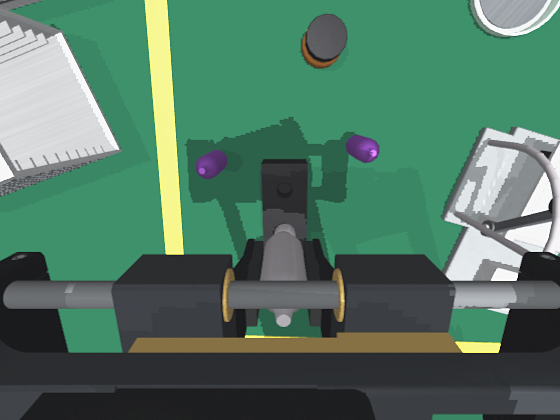

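>>> play_rows --series '[{"tx": -0.01,"ty": -0.025,"tz": 0,"turn": -0.02},{"tx": -0.016,"ty": -0.038,"tz": 0,"turn": -0.03},{"tx": -0.016,"ty": -0.038,"tz": 0,"turn": -0.03},{"tx": -0.016,"ty": -0.038,"tz": 0,"turn": -0.03},{"tx": -0.016,"ty": -0.038,"tz": 0,"turn": -0.03},{"tx": -0.016,"ty": -0.038,"tz": 0,"turn": -0.03},{"tx": -0.016,"ty": -0.038,"tz": 0,"turn": -0.03},{"tx": -0.016,"ty": -0.038,"tz": 0,"turn": -0.03},{"tx": -0.014,"ty": -0.032,"tz": 0,"turn": 0},{"tx": -0.01,"ty": -0.02,"tz": 0,"turn": 0}]'

```text
time_s: 7.7
position: [0.4232, 0.0164, 0.2643]
tcp_rot: [[-0.206, -0.978, -0.005], [-0.978, 0.206, 0.001], [0.0, 0.005, -1.0]]
force: [-0.1, -0.5, -1.4]
opening: 0.266
```

```bash
python3 - <<'E'
from h import *
s=bot.read_state(); print(s['position'],s['tcp_rot'].round(3).tolist(),s['joint_positions'].round(1))
p=snap('wrist','w4.png'); print(proj(p,[.4268,.018,.035]))
q=snap('scene','s4.png'); cv2.imwrite('pics/s4c.png',cv2.resize(q['pixels'][110:250,230:380],None,fx=5,fy=4.2,interpolation=cv2.INTER_CUBIC))
E
```

```text
[0.42321011 0.016377   0.26433674] [[-0.206, -0.978, -0.005], [-0.978, 0.206, 0.001], [0.0, 0.005, -1.0]] [-13.   17.5 111.4  -0.   51.4  89. ]
[281.49282415 186.75570878]
```

View pics/w4.png

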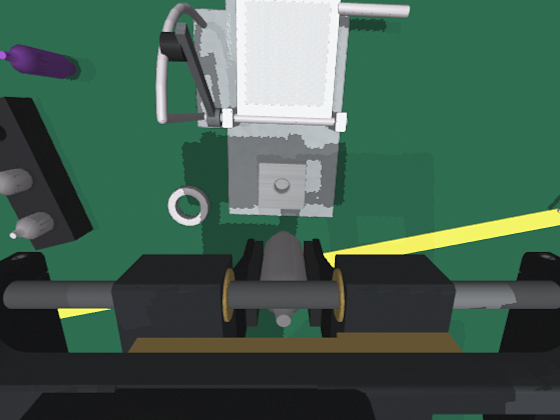

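View pics/s4c.png

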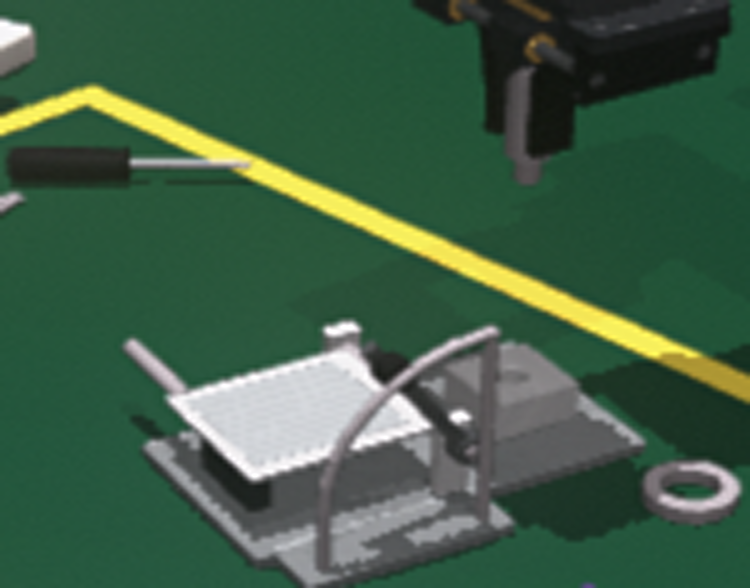

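```bash
python3 - <<'E'
from h import *
a=cv2.imread('pics/w4.png')
cv2.imwrite('pics/w4c.png',cv2.resize(a[150:250,240:330],None,fx=6,fy=6,interpolation=cv2.INTER_CUBIC))
E
```

```text
(no output)
```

View pics/w4c.png

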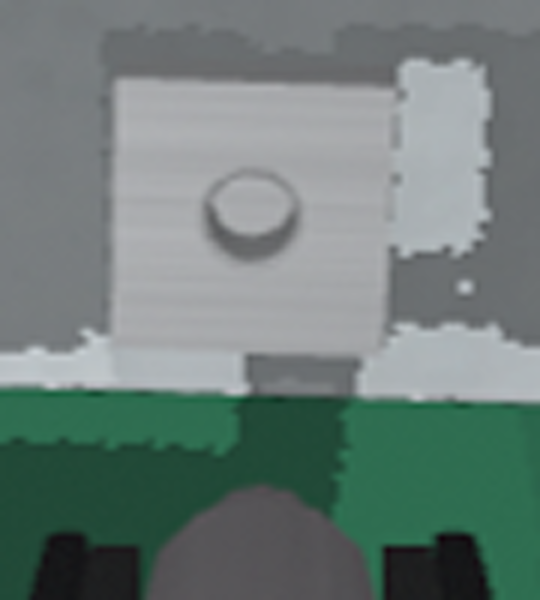

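```bash
python3 - <<'E'
from h import *
p=vision.capture('wrist'); print('bore',atz(p,281.4,185.1,.035))
# tip now visible in w4 at (284,321)
E4=np.array(p['extrinsics'])
R=bot.read_state()['tcp_rot']; t=bot.read_state()['position']
print('tip now',atz(p,284,321,t[2]-.097+.084), t)
# w2 pose approx
M=np.eye(4);M[:3,:3]=R;M[:3,3]=t
C=np.linalg.inv(M)@E4; print(C.round(4))
M2=np.eye(4);M2[:3,:3]=np.array([[.033,-.999,0],[-.999,-.033,0],[0,0,-1]]);M2[:3,3]=[.5427,.2892,.1725]
p2=dict(p);p2['extrinsics']=M2@C; print('tip w2',atz(p2,279.5,256,.101))
E
python3 - <<'E'
import sys; sys.path.insert(0,'.')
import cv2
a=cv2.imread('pics/w2.png'); cv2.imwrite('pics/w2c.png',cv2.resize(a[195:275,240:320],None,fx=7,fy=7,interpolation=cv2.INTER_CUBIC))
a=cv2.imread('pics/w4.png'); cv2.imwrite('pics/w4d.png',cv2.resize(a[225:335,220:350],None,fx=5,fy=5,interpolation=cv2.INTER_CUBIC))
E
```

```text
bore [0.4284948  0.01776023 0.035     ]
tip now [0.42298401 0.0164948  0.25168711] [0.42409662 0.01715834 0.26468711]
[[ 1.000e+00 -5.000e-04 -8.000e-04  6.000e-04]
 [ 7.000e-04  9.562e-01  2.926e-01 -8.080e-02]
 [ 6.000e-04 -2.926e-01  9.562e-01 -9.250e-02]
 [ 0.000e+00  0.000e+00  0.000e+00  1.000e+00]]
tip w2 [0.54190815 0.29081076 0.101     ]
```

View pics/w2c.png

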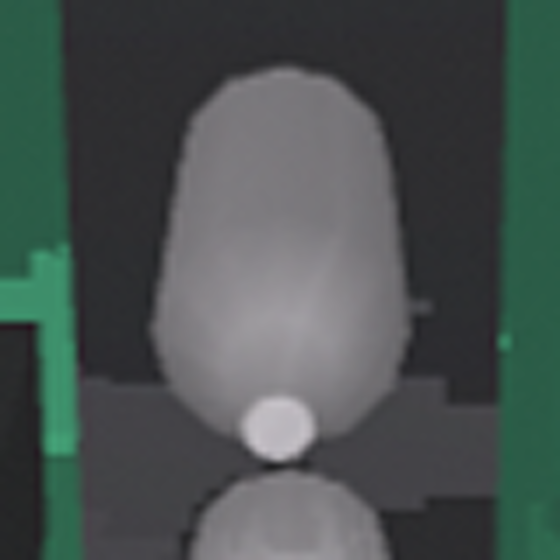

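View pics/w4d.png

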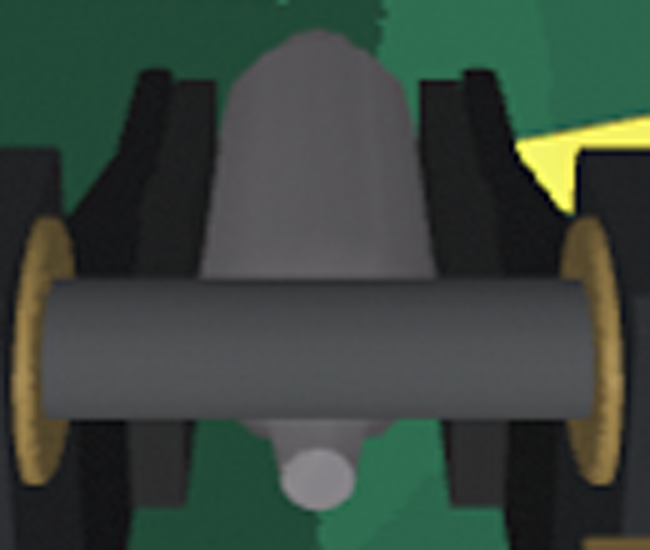

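>>> play_rows --series '[{"tx": 0.003,"ty": 0.001,"tz": -0.02,"turn": 0},{"tx": 0.003,"ty": 0.001,"tz": -0.03,"turn": 0},{"tx": 0,"ty": 0,"tz": -0.03,"turn": 0},{"tx": 0,"ty": 0,"tz": -0.03,"turn": 0},{"tx": 0,"ty": 0,"tz": -0.025,"turn": 0},{"tx": 0,"ty": 0,"tz": -0.012,"turn": 0},{"tx": 0,"ty": 0,"tz": 0,"turn": 0},{"tx": 0,"ty": 0,"tz": 0,"turn": 0}]'

```text
time_s: 8.65
position: [0.4305, 0.0195, 0.1483]
tcp_rot: [[-0.205, -0.979, 0.0], [-0.979, 0.205, 0.0], [-0.0, -0.0, -1.0]]
force: [0.6, 0.1, -0.8]
opening: 0.267
```

```bash
python3 - <<'E'
from h import *
P=np.mean([bot.read_state()['position'] for _ in range(5)],0); print(P)
p=snap('wrist','w5.png'); print('bore proj',proj(p,[.4277,.018,.035]))
cv2.imwrite('pics/w5c.png',cv2.resize(p['pixels'][170:280,220:350],None,fx=5,fy=5,interpolation=cv2.INTER_CUBIC))
q=snap('scene','s5.png'); cv2.imwrite('pics/s5c.png',cv2.resize(q['pixels'][150:230,270:380],None,fx=7,fy=7,interpolation=cv2.INTER_CUBIC))
t=snap('top','t5.png')
print(proj(q,[.4277,.018,.035]))
E
```

```text
[0.43049865 0.01946138 0.14831539]
bore proj [286.58706363 233.05311081]
[331.24910148 198.99307536]
```

View pics/w5c.png

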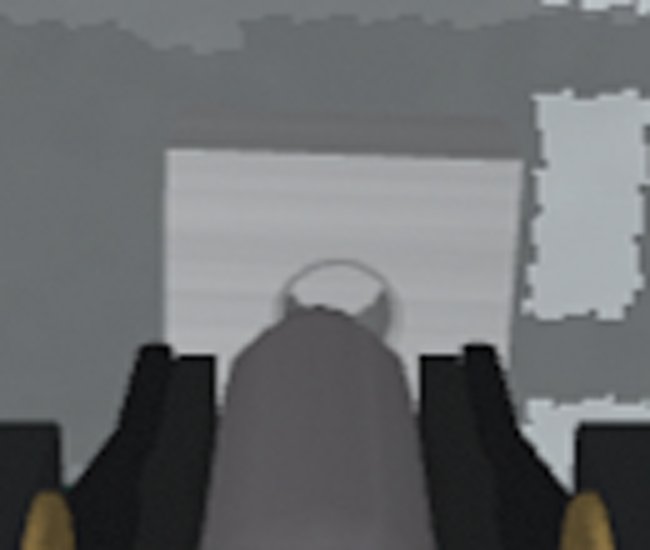

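View pics/s5c.png

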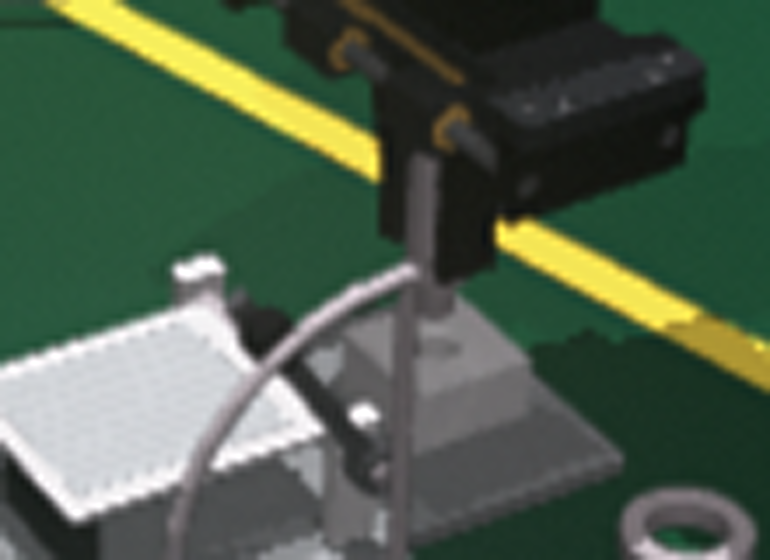

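```bash
python3 - <<'E'
from h import *
q=vision.capture('scene')
P=np.mean([bot.read_state()['position'] for _ in range(5)],0); print(P)
f=lambda u,v:(270+u/7-.4,150+v/7-.4)
print(atz(q,*f(437,348),.035), atz(q,*f(434,312),.0513))
p=vision.capture('wrist')
print(atz(p,287.2,233,.035), proj(p,P-[0,0,.113]))
E
```

```text
[0.4306836  0.01909455 0.14904598]
[0.42730345 0.02034919 0.035     ] [0.42894684 0.01947132 0.0513    ]
[0.42779938 0.01717768 0.035     ] [283.8147466  230.41134797]
```

>>> play_rows --series '[{"tx": -0.0024,"ty": -0.0023,"tz": -0.005,"turn": 0},{"tx": 0,"ty": 0,"tz": -0.008,"turn": 0},{"tx": 0,"ty": 0,"tz": 0,"turn": 0},{"tx": 0,"ty": 0,"tz": 0,"turn": 0}]'

```text
time_s: 9.3
position: [0.428, 0.0172, 0.1375]
tcp_rot: [[-0.205, -0.979, -0.001], [-0.979, 0.205, 0.0], [-0.0, 0.001, -1.0]]
force: [-0.0, 0.8, -1.5]
opening: 0.263
```

```bash
python3 - <<'E'
from h import *
p=snap('wrist','w6.png')
cv2.imwrite('pics/w6c.png',cv2.resize(p['pixels'][170:280,220:350],None,fx=5,fy=5,interpolation=cv2.INTER_CUBIC))
q=snap('scene','s6.png'); cv2.imwrite('pics/s6c.png',cv2.resize(q['pixels'][150:230,270:380],None,fx=7,fy=7,interpolation=cv2.INTER_CUBIC))
P=bot.read_state()['position']; print(P,proj(p,[P[0],P[1],.035]),proj(p,[.4277,.0175,.035]))
E
```

```text
[0.42825418 0.01723261 0.13773943] [283.78058259 235.30203648] [283.56552913 236.10536709]
```

View pics/w6c.png

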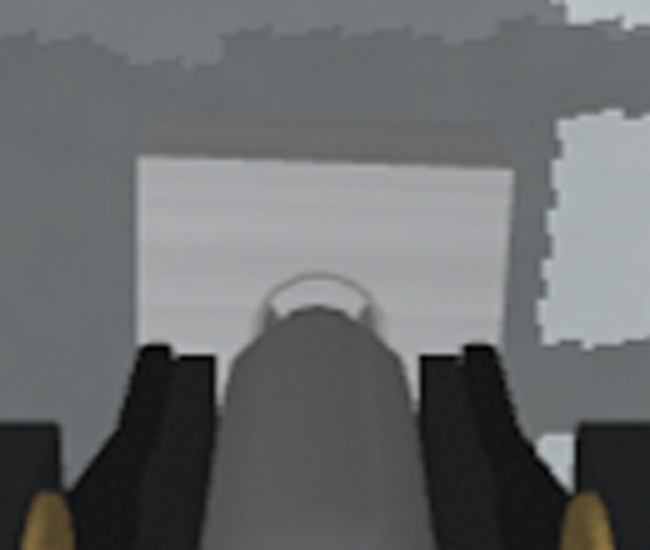

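View pics/s6c.png

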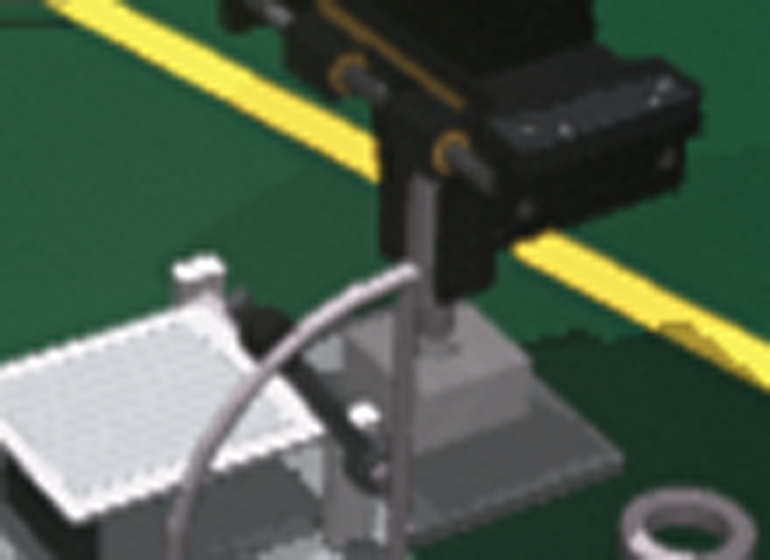

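>>> play_rows --series '[{"tx": 0.0006,"ty": 0,"tz": -0.005,"turn": 0},{"tx": 0,"ty": 0,"tz": -0.005,"turn": 0},{"tx": 0,"ty": 0,"tz": -0.004,"turn": 0},{"tx": 0,"ty": 0,"tz": 0,"turn": 0}]'

```text
time_s: 9.8
position: [0.4283, 0.0174, 0.1261]
tcp_rot: [[-0.205, -0.979, -0.001], [-0.979, 0.205, 0.0], [-0.0, 0.001, -1.0]]
force: [0.1, -0.8, -2.7]
opening: 0.264
```

>>> play_rows --series '[{"tx": 0,"ty": 0,"tz": -0.005,"turn": 0},{"tx": 0,"ty": 0,"tz": -0.004,"turn": 0},{"tx": 0,"ty": 0,"tz": -0.003,"turn": 0},{"tx": 0,"ty": 0,"tz": 0,"turn": 0},{"tx": 0,"ty": 0,"tz": 0,"turn": 0}]'

```text
time_s: 10.3
position: [0.4283, 0.0174, 0.1168]
tcp_rot: [[-0.205, -0.979, -0.001], [-0.979, 0.205, 0.0], [-0.0, 0.001, -1.0]]
force: [-1.8, 0.7, -1.3]
opening: 0.266
```

>>> play_rows --series '[{"tx": 0,"ty": 0,"tz": -0.002,"turn": 0},{"tx": 0,"ty": 0,"tz": -0.0015,"turn": 0},{"tx": 0,"ty": 0,"tz": 0,"turn": 0},{"tx": 0,"ty": 0,"tz": 0,"turn": 0}]'

```text
time_s: 10.7
position: [0.4283, 0.0174, 0.1142]
tcp_rot: [[-0.205, -0.979, -0.001], [-0.979, 0.205, 0.0], [-0.0, 0.001, -1.0]]
force: [-2.1, -0.5, -1.4]
opening: 0.267
```

>>> play_rows --series '[{"tx": 0,"ty": 0,"tz": -0.0012,"turn": 0},{"tx": 0,"ty": 0,"tz": -0.0012,"turn": 0},{"tx": 0,"ty": 0,"tz": 0,"turn": 0},{"tx": 0,"ty": 0,"tz": 0,"turn": 0}]'

```text
time_s: 11.1
position: [0.4282, 0.0174, 0.1137]
tcp_rot: [[-0.205, -0.979, 0.0], [-0.979, 0.205, -0.0], [0.0, -0.0, -1.0]]
force: [-4.8, 0.4, 17.3]
opening: 0.264
```

Contact came at 17 N, at the height expected for fully home. I'm releasing the nozzle.

>>> play_rows --series '[{"tx": 0,"ty": 0,"tz": 0.0015,"turn": 0},{"tx": 0,"ty": 0,"tz": 0,"turn": 0},{"tx": 0,"ty": 0,"tz": 0,"turn": 0},{"tx": 0,"ty": 0,"tz": 0,"turn": 0},{"tx": 0,"ty": 0,"tz": 0,"turn": 0}]' --gripper 0.5

```text
time_s: 11.6
position: [0.4291, 0.0172, 0.1134]
tcp_rot: [[-0.205, -0.979, 0.0], [-0.979, 0.205, -0.0], [-0.0, -0.0, -1.0]]
force: [-0.6, 0.5, -0.3]
opening: 0.493
```

>>> play_rows --series '[{"tx": 0,"ty": 0,"tz": 0.01,"turn": 0},{"tx": 0,"ty": 0,"tz": 0.02,"turn": 0},{"tx": 0,"ty": 0,"tz": 0.03,"turn": 0},{"tx": 0,"ty": 0,"tz": 0.04,"turn": 0},{"tx": 0,"ty": 0,"tz": 0.04,"turn": 0},{"tx": 0,"ty": 0,"tz": 0.04,"turn": 0},{"tx": 0,"ty": 0,"tz": 0.03,"turn": 0},{"tx": 0,"ty": 0,"tz": 0,"turn": 0}]'

```text
time_s: 12.4
position: [0.4303, 0.017, 0.2849]
tcp_rot: [[-0.205, -0.979, 0.008], [-0.979, 0.205, -0.002], [0.0, -0.008, -1.0]]
force: [0.8, 0.2, 0.6]
opening: 0.503
```

```bash
python3 - <<'E'
from h import *
p=snap('wrist','w7.png'); print(bot.read_state()['position'],p['extrinsics'].tolist() if hasattr(p['extrinsics'],'tolist') else p['extrinsics'])
q=snap('scene','s7.png'); cv2.imwrite('pics/s7c.png',cv2.resize(q['pixels'][150:260,240:380],None,fx=5.5,fy=5.4,interpolation=cv2.INTER_CUBIC))
print(proj(q,[.4278,.0178,.101]),proj(q,[.4278,.0178,.035]))
E
```

```text
[0.42929034 0.01718735 0.28320028] [[-0.20490473859890568, -0.938799502076635, -0.27689265609686076, 0.5092881721951157], [-0.9787812569436841, 0.1962049837551936, 0.059083461352261855, 0.0008156499941574903], [-0.001139805007050575, 0.28312382317686463, -0.959082687568835, 0.37846219398221986], [0.0, 0.0, 0.0, 1.0]]
[332.25268734 177.21780757] [331.16503761 198.97603933]
```

View pics/w7.png

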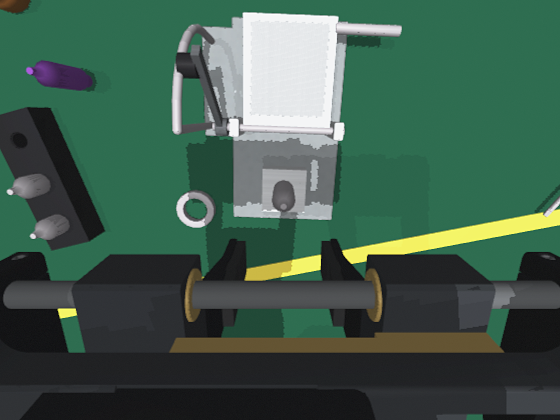

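View pics/s7c.png

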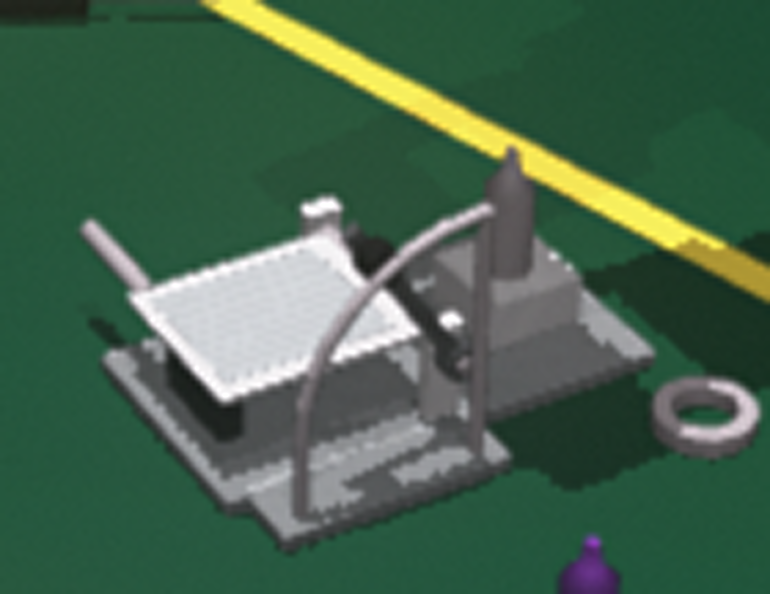

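>>> play_rows --series '[{"tx": 0.018,"ty": -0.014,"tz": 0,"turn": 0.1},{"tx": 0.018,"ty": -0.014,"tz": 0,"turn": 0.14},{"tx": 0.018,"ty": -0.014,"tz": 0,"turn": 0.14},{"tx": 0.018,"ty": -0.014,"tz": 0,"turn": 0.14},{"tx": 0.018,"ty": -0.014,"tz": 0,"turn": 0.14},{"tx": 0.018,"ty": -0.014,"tz": 0,"turn": 0.14},{"tx": 0.018,"ty": -0.014,"tz": 0,"turn": 0.14},{"tx": 0.018,"ty": -0.014,"tz": 0,"turn": 0.14},{"tx": 0.018,"ty": -0.014,"tz": 0,"turn": 0.14},{"tx": 0.016,"ty": -0.014,"tz": 0,"turn": 0.14}]'

```text
time_s: 13.5
position: [0.5708, -0.0949, 0.2792]
tcp_rot: [[0.94, -0.34, -0.004], [-0.34, -0.94, 0.002], [-0.004, -0.0, -1.0]]
force: [0.9, 0.2, -0.2]
opening: 0.507
```

>>> play_rows --series '[{"tx": 0,"ty": 0,"tz": 0,"turn": 0.14},{"tx": 0,"ty": 0,"tz": 0,"turn": 0},{"tx": 0,"ty": 0,"tz": 0,"turn": 0}]'

```text
time_s: 13.8
position: [0.5702, -0.0944, 0.2799]
tcp_rot: [[0.978, -0.208, -0.003], [-0.208, -0.978, 0.001], [-0.004, -0.001, -1.0]]
force: [0.5, -0.0, -0.3]
opening: 0.501
```

```bash
python3 - <<'E'
from h import *
p=snap('wrist','w8.png'); print(bot.read_state()['position'],bot.read_state()['tcp_rot'].round(3).tolist())
t=snap('top','t8.png')
q=snap('scene','s8.png'); cv2.imwrite('pics/s8c.png',cv2.resize(q['pixels'][175:245,245:345],None,fx=8,fy=8,interpolation=cv2.INTER_CUBIC))
H=np.array([.4963,.0032,.05]);X=np.array([.9785,-.206,0]);Y=np.array([.206,.9785,0])
for yy in (-105,-80,-45): print(proj(p,H+.095*X+yy/1000*Y))
E
```

```text
[ 0.570302   -0.09429357  0.28029308] [[0.978, -0.208, -0.003], [-0.208, -0.978, 0.001], [-0.003, -0.0, -1.0]]
[285.07208998 211.78565904]
[285.06484792 189.91736593]
[285.05416236 157.65097941]
```

View pics/w8.png

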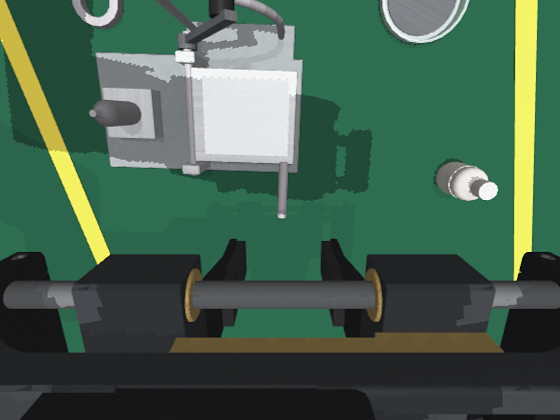

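View pics/s8c.png

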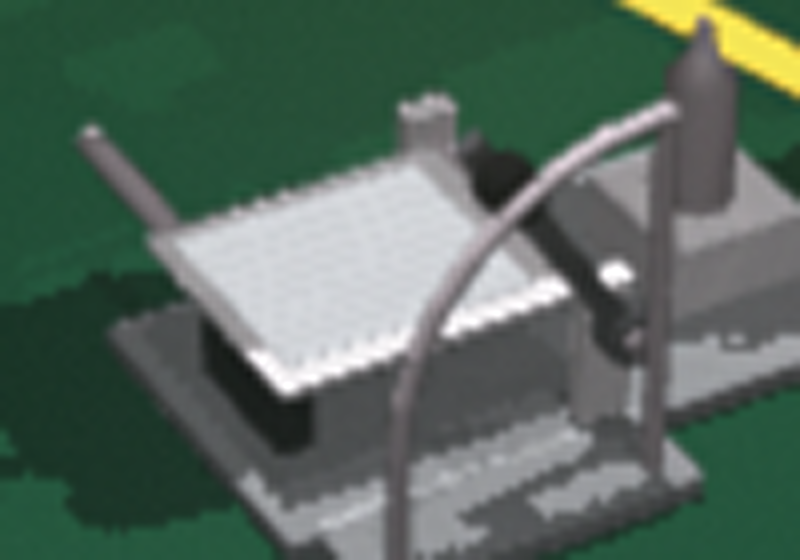

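```bash
python3 - <<'E'
from h import *
a=cv2.imread('pics/w8.png'); cv2.imwrite('pics/w8c.png',cv2.resize(a[0:225,75:345],None,fx=2.9,fy=2.6,interpolation=cv2.INTER_CUBIC))
cv2.imwrite('pics/w8d.png',cv2.resize(a[145:225,250:320],None,fx=7,fy=7,interpolation=cv2.INTER_CUBIC))
b=cv2.imread('pics/t8.png'); cv2.imwrite('pics/t8c.png',cv2.resize(b[195:305,235:345],None,fx=5.4,fy=5.4,interpolation=cv2.INTER_CUBIC))
E
```

```text
(no output)
```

View pics/w8c.png

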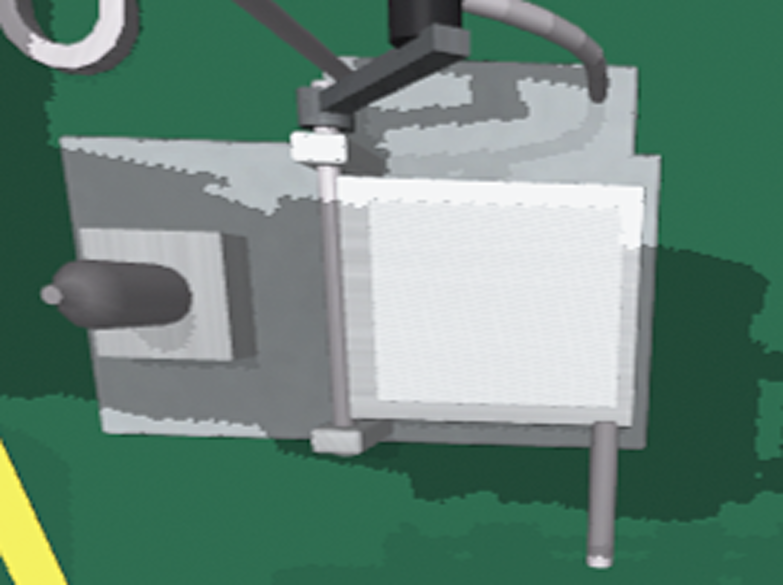

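View pics/w8d.png

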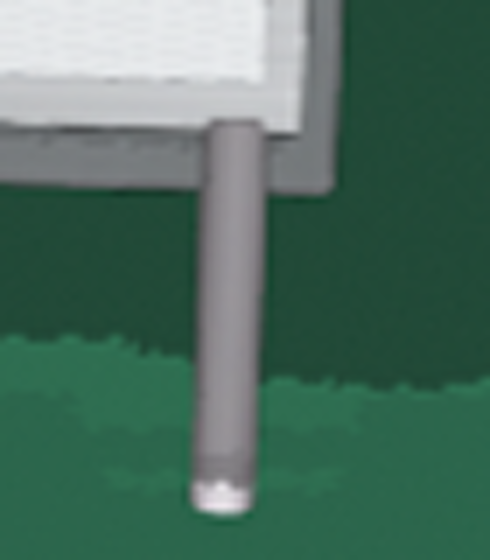

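View pics/t8c.png

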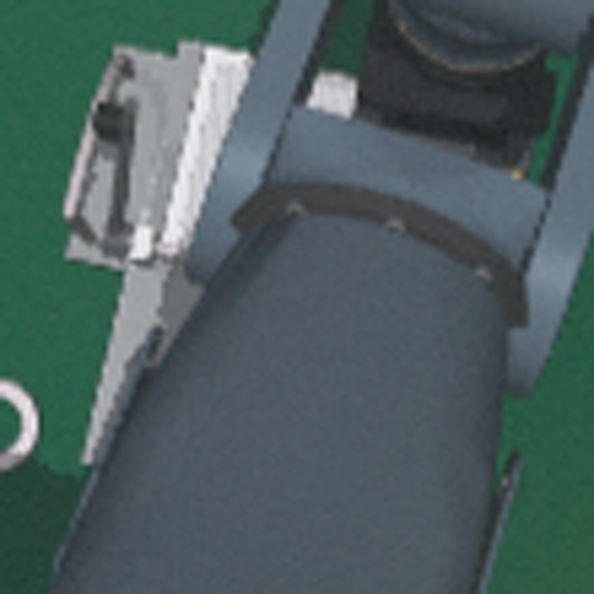

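```bash
python3 - <<'E'
from h import *
a=cv2.imread('pics/w8.png'); cv2.imwrite('pics/w8e.png',cv2.resize(a[0:70,170:290],None,fx=6.6,fy=6.6,interpolation=cv2.INTER_CUBIC))
a=cv2.imread('pics/s8.png'); cv2.imwrite('pics/s8e.png',cv2.resize(a[185:225,290:340],None,fx=14,fy=14,interpolation=cv2.INTER_CUBIC))
E
```

```text
(no output)
```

View pics/w8e.png

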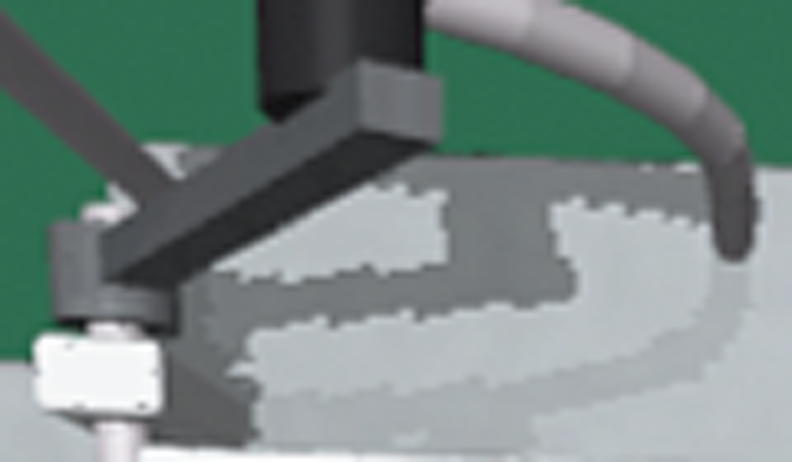

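View pics/s8e.png

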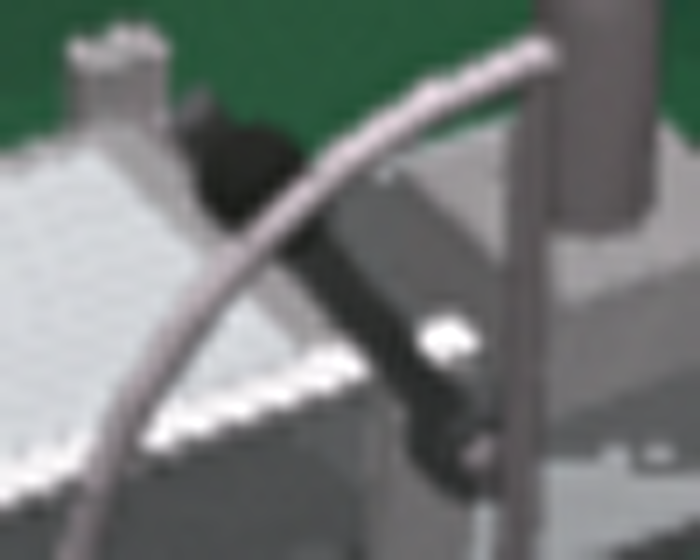

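```bash
cat > fit.py <<'E'
from h import *
from scipy.optimize import least_squares
def run(W,S):
    w=lambda U,V,s,ox,oy:np.array([ox+U/s-.5+.5/s,oy+V/s-.5+.5/s])
    we=lambda U,V:w(U,V,6.6,170,0); wd=lambda U,V:w(U,V,7,250,145)
    wc=lambda U,V:np.array([75+U/2.9-.33,V/2.6-.31])
    sc=lambda U,V:w(U,V,8,245,175); se=lambda U,V:w(U,V,14,290,185)
    def model(q):
        x,y,yaw,th,y0,ww,t,xe,zt,ox,oy,oz=q
        X=np.array([np.cos(yaw),np.sin(yaw),0]);Y=np.array([-np.sin(yaw),np.cos(yaw),0]);Z=np.array([0,0,1.])
        H=np.array([x,y,.05]); F=lambda a,b,c:H+X*a+Y*b+Z*c
        A=lambda a,b,c:F(a*np.cos(th)-c*np.sin(th),b,a*np.sin(th)+c*np.cos(th))
        L=.108;o=[]
        def ob(cam,P,m,s): 
            if cam is S: P=P+np.array([ox,oy,oz])
            o.append((proj(cam,P)-m)/s)
        ob(W,A(L,y0+ww/2,t/2),we(360,62),.5);ob(W,A(L,y0-ww/2,t/2),we(358,133),.5)
        ob(W,A(L,y0-ww/2,-t/2),we(440,142),.5);ob(W,A(L,y0+ww/2,-t/2),we(440,75),.5)
        ob(W,F(.095,-.105,0),wd(222,500),.8)
        ob(W,F(.095,-.045,.002),wd(235,125),1.)
        # pin line points: only lateral
        for b,m in((.040,wc(329,180)),(-.040,wc(342,415))): o.append((proj(W,F(0,b,.003))-m)[:1]/.8)
        for a,b,m in((-.045,.025,wc(220,231)),(-.045,-.025,wc(233,360)),(-.095,.025,wc(79,229))): ob(W,F(a,b,-.015),m,.8)
        ob(W,F(xe,.045,zt),wc(643,187),1.);ob(W,F(xe,-.045,zt),wc(632,424),1.)
        ob(S,F(-.07,0,.051),sc(705,20),.8);ob(S,F(.095,-.105,0),sc(88,135),1.)
        ob(S,F(xe,-.045,zt),sc(150,237),1.);ob(S,F(xe,.045,zt),sc(285,383),1.3)
        ob(S,A(L,y0,0),se(197,108),1.)
        o.append([(ww-.009)/.002,(t-.009)/.003,ox/.002,oy/.002,oz/.002,(xe-.107)/.005,(zt-.0025)/.002])
        return np.concatenate([np.ravel(k) for k in o])
    best=None
    for t0 in(.6,.8,1.0):
        r=least_squares(model,[.4963,.0032,-.208,t0,.06,.009,.006,.107,.0025,0,0,0],x_scale=[.01,.01,.1,.2,.01,.005,.005,.01,.005,.005,.005,.005],loss='soft_l1')
        if best is None or r.cost<best.cost:best=r
    C=np.linalg.inv(best.jac.T@best.jac)
    print(best.cost,best.x.round(4),'sig th',C[3,3]**.5); print(best.fun.round(1))
    return best
if __name__=='__main__':
    run(vision.capture('wrist'),vision.capture('scene'))
E
python3 fit.py
```

```text
5.643220379142135 [ 4.9600e-01  8.0000e-04 -2.3840e-01  1.0212e+00  6.6800e-02  6.2000e-03
  8.6000e-03  1.0500e-01  2.6000e-03 -1.9000e-03  1.1000e-03  1.0000e-04] sig th 0.005001492750360629
[-0.4 -0.7  0.7 -0.8  0.   1.  -0.2  0.5  0.2 -0.  -0.1  0.4 -0.3 -0.2
  0.   0.6 -0.1 -0.1  0.4 -0.4 -0.2 -0.9 -0.1  0.5  0.3 -0.  -0.1  0.6
 -0.7  0.  -0.2  0.9 -0.7 -1.5 -1.4 -0.1 -1.   0.5  0.  -0.4  0.1]
```

>>> play_rows --series '[{"tx": -0.0018,"ty": -0.0088,"tz": -0.02,"turn": -0.028},{"tx": 0,"ty": 0,"tz": -0.04,"turn": 0},{"tx": 0,"ty": 0,"tz": -0.04,"turn": 0},{"tx": 0,"ty": 0,"tz": -0.03,"turn": 0},{"tx": 0,"ty": 0,"tz": 0,"turn": 0},{"tx": 0,"ty": 0,"tz": 0,"turn": 0}]'

```text
time_s: 14.65
position: [0.5698, -0.1017, 0.1777]
tcp_rot: [[0.972, -0.234, -0.0], [-0.234, -0.972, 0.0], [-0.0, -0.0, -1.0]]
force: [1.0, -1.7, 0.3]
opening: 0.496
```

```bash
python3 - <<'E'
from h import *
p=snap('wrist','w9.png'); P=bot.read_state()['position'];print(P)
print(proj(p,[P[0],P[1],.05]),proj(p,[.5689,-.1013,.05]))
E
```

```text
[ 0.57044682 -0.1019496   0.1786007 ]
[282.33420199 222.3917504 ] [280.17594896 222.06101192]
```

View pics/w9.png

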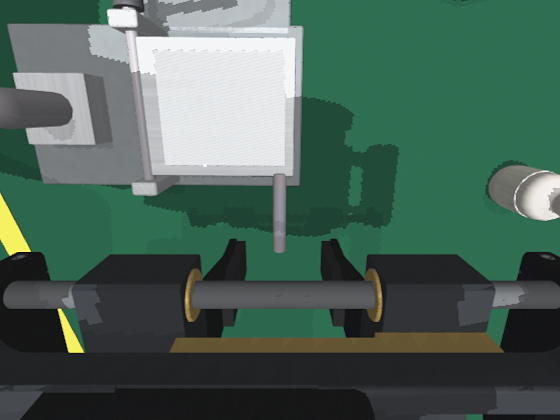

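>>> play_rows --series '[{"tx": -0.0022,"ty": 0.0005,"tz": -0.02,"turn": 0},{"tx": 0,"ty": 0,"tz": -0.03,"turn": 0},{"tx": 0,"ty": 0,"tz": -0.03,"turn": 0},{"tx": 0,"ty": 0,"tz": -0.016,"turn": 0},{"tx": 0,"ty": 0,"tz": 0,"turn": 0},{"tx": 0,"ty": 0,"tz": 0,"turn": 0}]'

```text
time_s: 15.3
position: [0.5687, -0.1016, 0.1018]
tcp_rot: [[0.972, -0.234, 0.002], [-0.234, -0.972, -0.001], [0.002, 0.0, -1.0]]
force: [0.3, -0.5, 1.0]
opening: 0.499
```

>>> play_rows --series '[{"tx": 0,"ty": 0,"tz": 0,"turn": 0},{"tx": 0,"ty": 0,"tz": 0,"turn": 0},{"tx": 0,"ty": 0,"tz": 0,"turn": 0},{"tx": 0,"ty": 0,"tz": 0,"turn": 0},{"tx": 0,"ty": 0,"tz": 0,"turn": 0},{"tx": 0,"ty": 0,"tz": 0,"turn": 0},{"tx": 0,"ty": 0,"tz": 0,"turn": 0}]' --gripper 0

```text
time_s: 16.0
position: [0.567, -0.1011, 0.1008]
tcp_rot: [[0.972, -0.234, -0.002], [-0.234, -0.972, 0.001], [-0.002, -0.0, -1.0]]
force: [-3.1, 0.8, 4.1]
opening: 0.099
```

```bash
python3 - <<'E'
import numpy as np
f=np.array([0,.04,.1,.17,.25,.33,.41,.49,.57,.65,.73,.79,.85,.9,.94,.98,1.0,1.02])
x=95*np.cos(f);z=95*np.sin(f)
for i in range(1,len(f)): 
  a=(x[i]-x[i-1])/800;print(f[i],round(.972*a,4),round(-.235*a,4),round((z[i]-z[i-1])/800,4))
E
```

```text
0.04 -0.0001 0.0 0.0047
0.1 -0.0005 0.0001 0.0071
0.17 -0.0011 0.0003 0.0082
0.25 -0.0019 0.0005 0.0093
0.33 -0.0026 0.0006 0.0091
0.41 -0.0033 0.0008 0.0089
0.49 -0.004 0.001 0.0086
0.57 -0.0047 0.0011 0.0082
0.65 -0.0053 0.0013 0.0078
0.73 -0.0059 0.0014 0.0073
0.79 -0.0048 0.0012 0.0052
0.85 -0.0051 0.0012 0.0049
0.9 -0.0044 0.0011 0.0038
0.94 -0.0037 0.0009 0.0029
0.98 -0.0038 0.0009 0.0027
1.0 -0.0019 0.0005 0.0013
1.02 -0.002 0.0005 0.0013
```

>>> play_rows --series '[{"tx": -0.0001,"ty": 0,"tz": 0.0047,"turn": 0},{"tx": -0.0005,"ty": 0.0001,"tz": 0.0071,"turn": 0},{"tx": -0.0011,"ty": 0.0003,"tz": 0.0082,"turn": 0},{"tx": -0.0019,"ty": 0.0005,"tz": 0.0093,"turn": 0},{"tx": 0,"ty": 0,"tz": 0,"turn": 0}]'

```text
time_s: 16.5
position: [0.5642, -0.1003, 0.1249]
tcp_rot: [[0.972, -0.234, -0.001], [-0.234, -0.972, 0.0], [-0.001, -0.0, -1.0]]
force: [-3.9, -0.2, -3.8]
opening: 0.101
```

>>> play_rows --series '[{"tx": -0.0026,"ty": 0.0006,"tz": 0.0091,"turn": 0},{"tx": -0.0033,"ty": 0.0008,"tz": 0.0089,"turn": 0},{"tx": -0.004,"ty": 0.001,"tz": 0.0086,"turn": 0},{"tx": -0.0047,"ty": 0.0011,"tz": 0.0082,"turn": 0},{"tx": -0.0053,"ty": 0.0013,"tz": 0.0078,"turn": 0},{"tx": -0.0059,"ty": 0.0014,"tz": 0.0073,"turn": 0},{"tx": 0,"ty": 0,"tz": 0,"turn": 0},{"tx": 0,"ty": 0,"tz": 0,"turn": 0}]'

```text
time_s: 17.3
position: [0.5452, -0.0957, 0.1648]
tcp_rot: [[0.972, -0.234, 0.003], [-0.234, -0.972, -0.0], [0.003, -0.0, -1.0]]
force: [0.8, 2.8, -2.7]
opening: 0.101
```

```bash
python3 - <<'E'
from h import *
q=snap('scene','s10.png'); cv2.imwrite('pics/s10c.png',cv2.resize(q['pixels'][140:250,240:380],None,fx=5.5,fy=5.4,interpolation=cv2.INTER_CUBIC))
E
```

```text
(no output)
```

View pics/s10c.png

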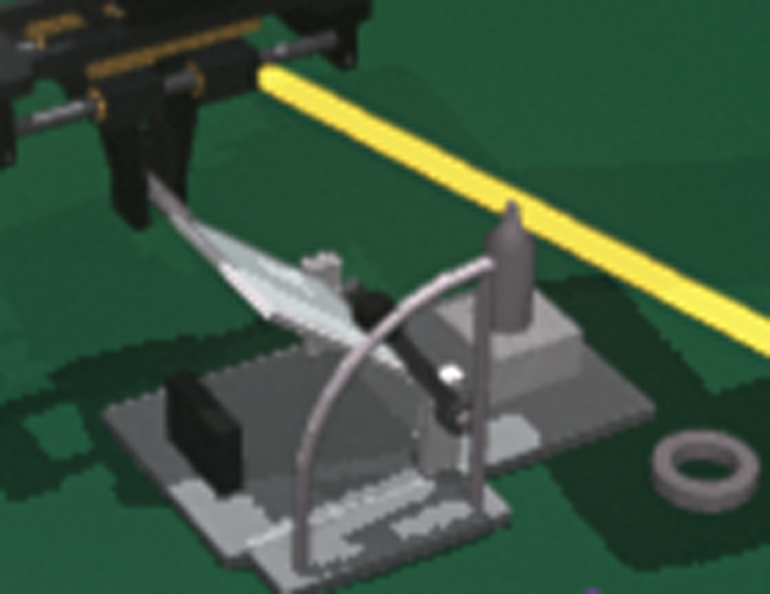

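>>> play_rows --series '[{"tx": -0.0048,"ty": 0.0012,"tz": 0.0052,"turn": 0},{"tx": -0.0051,"ty": 0.0012,"tz": 0.0049,"turn": 0},{"tx": -0.0044,"ty": 0.0011,"tz": 0.0038,"turn": 0},{"tx": -0.0037,"ty": 0.0009,"tz": 0.0029,"turn": 0},{"tx": -0.0038,"ty": 0.0009,"tz": 0.0027,"turn": 0},{"tx": -0.0019,"ty": 0.0005,"tz": 0.0013,"turn": 0},{"tx": 0,"ty": 0,"tz": 0,"turn": 0},{"tx": 0,"ty": 0,"tz": 0,"turn": 0},{"tx": 0,"ty": 0,"tz": 0,"turn": 0}]'

```text
time_s: 18.25
position: [0.5276, -0.0915, 0.1823]
tcp_rot: [[0.972, -0.234, 0.007], [-0.234, -0.972, -0.002], [0.007, 0.0, -1.0]]
force: [4.4, 3.6, 0.8]
opening: 0.102
```

```bash
python3 - <<'E'
from h import *
for i in range(3): s=bot.read_state(); print(s['position'],s['force'])
q=snap('scene','s11.png'); cv2.imwrite('pics/s11c.png',cv2.resize(q['pixels'][160:240,260:350],None,fx=8,fy=7.5,interpolation=cv2.INTER_CUBIC))
p=snap('wrist','w11.png'); t=snap('top','t11.png')
cv2.imwrite('pics/t11c.png',cv2.resize(t['pixels'][195:305,235:345],None,fx=5.4,fy=5.4,interpolation=cv2.INTER_CUBIC))
E
```

```text
[ 0.52763696 -0.09147498  0.18230494] [4.36142267 3.56893328 0.83833532]
[ 0.52763696 -0.09147498  0.18230494] [4.36142267 3.56893328 0.83833532]
[ 0.52763696 -0.09147498  0.18230494] [4.36142267 3.56893328 0.83833532]
```

View pics/s11c.png

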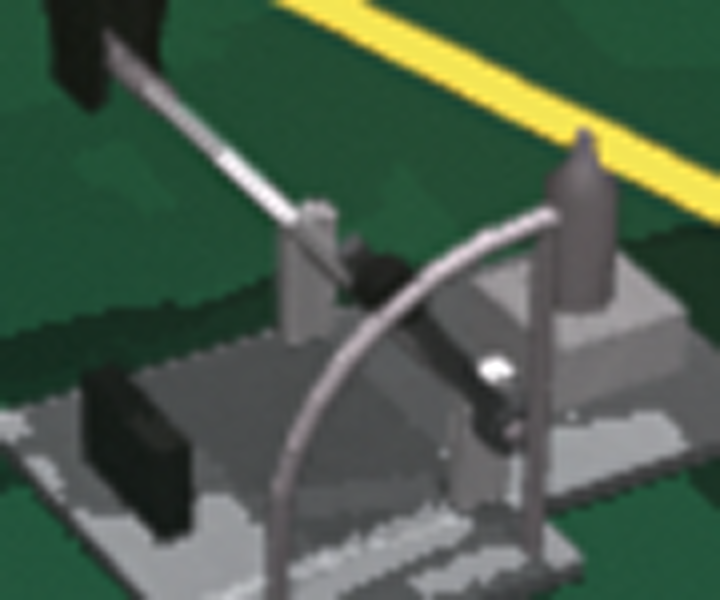

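View pics/w11.png

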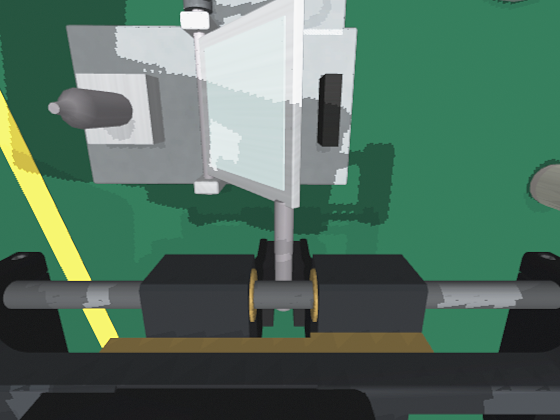

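View pics/t11c.png

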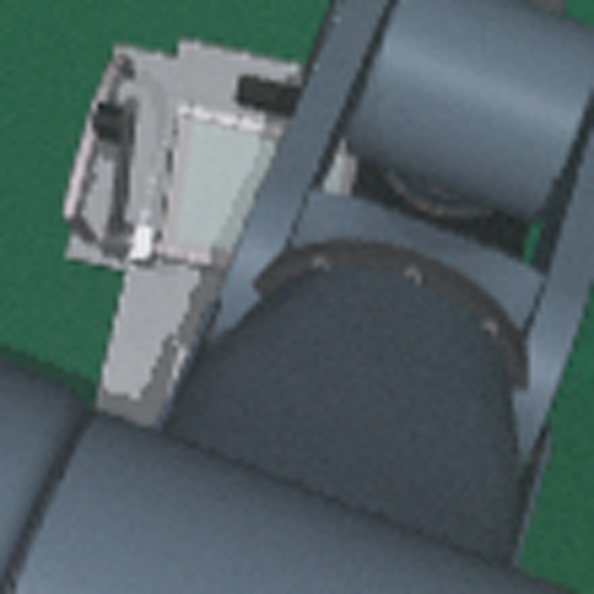

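```bash
python3 - <<'E'
from h import *
q=vision.capture('scene')
x,y,yaw=.4960,.0008,-.2384
X=np.array([np.cos(yaw),np.sin(yaw),0]);Y=np.array([-np.sin(yaw),np.cos(yaw),0]);H=np.array([x,y,.05])
c=np.array(q['extrinsics'])[:3,3]-H-[-.0019,.0011,0.]; print('edge-on angle',np.arctan2(c[2],c@X))
off=np.array([-.0019,.0011,.0001])
A=lambda a,b,cc,th:H+off+X*(a*np.cos(th)-cc*np.sin(th))+Y*b+np.array([0,0,1])*(a*np.sin(th)+cc*np.cos(th))
cr=lambda p:((p-[260,160]+.5)*[8,7.5]).round(0)
for th in(.9,.95,1.0,1.05):
  print(th,'arm end',cr(proj(q,A(.108,.067,0,th))),'up',cr(proj(q,A(.108,.067,.0045,th))),'hub',cr(proj(q,A(0,.067,0,th))),'plate free corner +y',cr(proj(q,A(.105,.045,0,th))),'-y',cr(proj(q,A(.105,-.045,0,th))),'bar',cr(proj(q,A(.095,-.075,0,th))))
a=cv2.imread('pics/s11.png'); cv2.imwrite('pics/s11e.png',cv2.resize(a[175:225,290:335],None,fx=15,fy=12,interpolation=cv2.INTER_CUBIC))
E
```

```text
edge-on angle 0.9347849384483823
0.9 arm end [314. 265.] up [325. 254.] hub [507. 424.] plate free corner +y [281. 234.] -y [132.  98.] bar [105.  71.]
0.95 arm end [328. 252.] up [339. 242.] hub [507. 424.] plate free corner +y [294. 222.] -y [144.  86.] bar [115.  60.]
1.0 arm end [342. 240.] up [353. 230.] hub [507. 424.] plate free corner +y [307. 210.] -y [157.  75.] bar [126.  50.]
1.05 arm end [356. 228.] up [368. 218.] hub [507. 424.] plate free corner +y [321. 198.] -y [170.  64.] bar [138.  41.]
```

View pics/s11e.png

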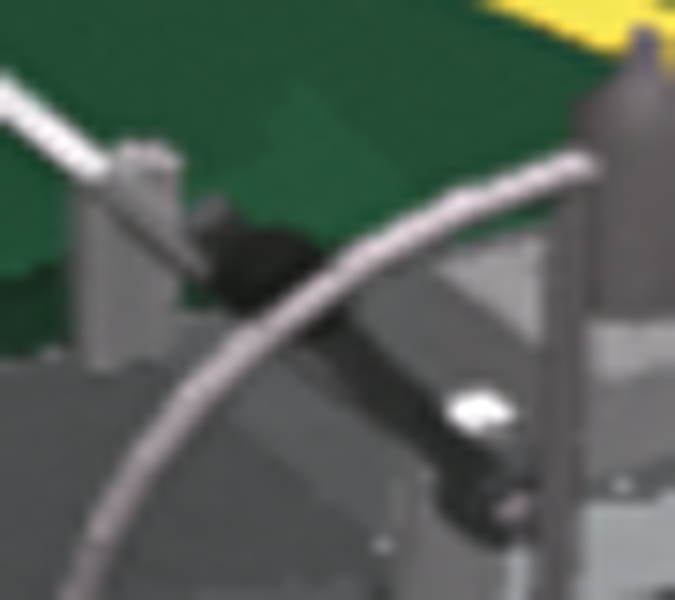

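```bash
python3 - <<'E'
from h import *
a=cv2.imread('pics/w11.png'); cv2.imwrite('pics/w11c.png',cv2.resize(a[0:220,180:310],None,fx=4.5,fy=2.7,interpolation=cv2.INTER_CUBIC))
cv2.imwrite('pics/w11d.png',cv2.resize(a[150:250,240:330],None,fx=6,fy=6,interpolation=cv2.INTER_CUBIC))
p=vision.capture('wrist')
x,y,yaw=.4960,.0008,-.2384
X=np.array([np.cos(yaw),np.sin(yaw),0]);Y=np.array([-np.sin(yaw),np.cos(yaw),0]);H=np.array([x,y,.05])
A=lambda a,b,cc,th:H+X*(a*np.cos(th)-cc*np.sin(th))+Y*b+np.array([0,0,1])*(a*np.sin(th)+cc*np.cos(th))
for th in(.95,1.0,1.05): print(th,[proj(p,k).round(1) for k in(A(.105,-.045,.0025,th),A(.105,-.045,-.0025,th),A(.105,.045,.0025,th),A(0,-.045,.005,th))])
print(bot.read_state()['position'])
E
```

```text
0.95 [array([293.7, 208.2]), array([301.8, 206.4]), array([296.5, -12.6]), array([203.4, 174.1])]
1.0 [array([284.4, 210. ]), array([293.2, 208.2]), array([285.2, -15.6]), array([203.2, 174. ])]
1.05 [array([274.5, 211.7]), array([284. , 210.1]), array([273.1, -18.5]), array([203.1, 173.9])]
[ 0.52767928 -0.09144718  0.18230246]
```

View pics/w11c.png

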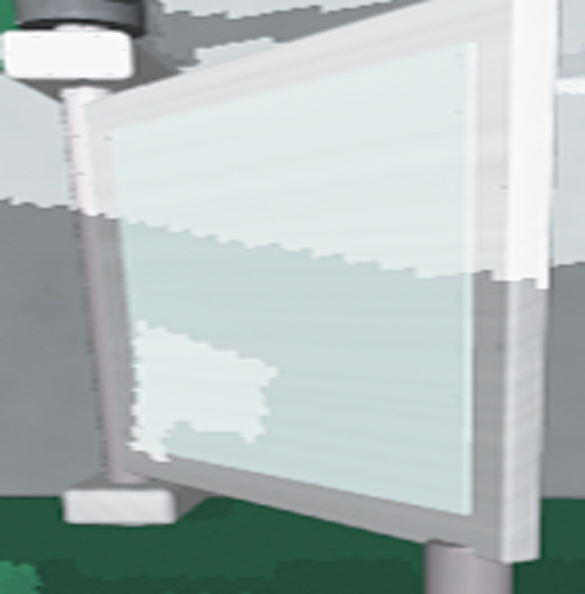

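View pics/w11d.png

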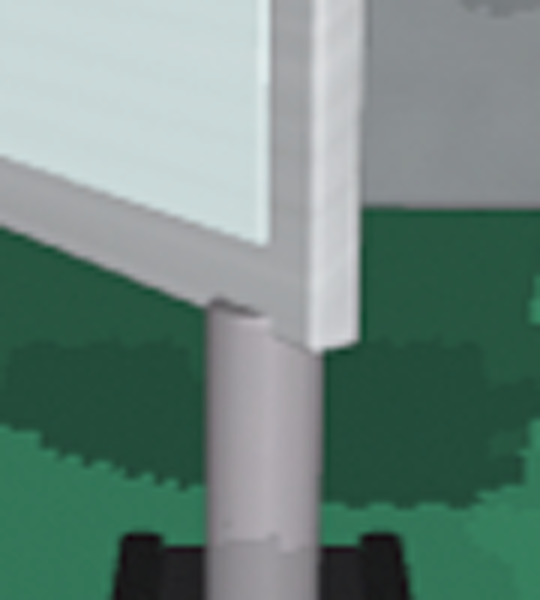

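>>> play_rows --series '[{"tx": -0.0017,"ty": 0.0004,"tz": 0.0012,"turn": 0},{"tx": -0.0017,"ty": 0.0004,"tz": 0.0011,"turn": 0},{"tx": 0,"ty": 0,"tz": 0,"turn": 0},{"tx": 0,"ty": 0,"tz": 0,"turn": 0},{"tx": 0,"ty": 0,"tz": 0,"turn": 0}]'

```text
time_s: 19.0
position: [0.5251, -0.0908, 0.1843]
tcp_rot: [[0.972, -0.234, 0.007], [-0.234, -0.972, -0.002], [0.007, -0.0, -1.0]]
force: [4.6, 3.4, 1.8]
opening: 0.1
```

```bash
python3 - <<'E'
from h import *
q=snap('scene','s12.png'); cv2.imwrite('pics/s12c.png',cv2.resize(q['pixels'][160:220,265:330],None,fx=12,fy=10,interpolation=cv2.INTER_CUBIC))
p=snap('wrist','w12.png'); t=snap('top','t12.png')
cv2.imwrite('pics/w12d.png',cv2.resize(p['pixels'][150:250,240:330],None,fx=6,fy=6,interpolation=cv2.INTER_CUBIC))
x,y,yaw=.4960,.0008,-.2384
X=np.array([np.cos(yaw),np.sin(yaw),0]);Y=np.array([-np.sin(yaw),np.cos(yaw),0]);H=np.array([x,y,.05])
A=lambda a,b,cc,th:H+X*(a*np.cos(th)-cc*np.sin(th))+Y*b+np.array([0,0,1])*(a*np.sin(th)+cc*np.cos(th))
for th in(.95,1.0,1.05): print(th,[proj(p,k).round(1) for k in(A(.105,-.045,.0025,th),A(.105,-.045,-.0025,th))])
cr=lambda p:((p-[265,160]+.5)*[12,10]).round(0)
for th in(.95,1.0,1.05): print(th,[cr(proj(q,k)) for k in(A(.108,.067,0,th),A(.105,.045,0.,th),A(.105,-.045,0,th))])
print(bot.read_state()['position'],bot.read_state()['force'])
E
```

```text
0.95 [array([299. , 206.9]), array([307. , 205.2])]
1.0 [array([290. , 208.7]), array([298.6, 207. ])]
1.05 [array([280.3, 210.4]), array([289.5, 208.8])]
0.95 [array([420., 338.]), array([370., 298.]), array([146., 116.])]
1.0 [array([441., 321.]), array([390., 281.]), array([165., 101.])]
1.05 [array([462., 305.]), array([410., 266.]), array([184.,  86.])]
[ 0.52508138 -0.09082422  0.18431239] [4.25485839 4.24576623 1.73012564]
```

View pics/s12c.png

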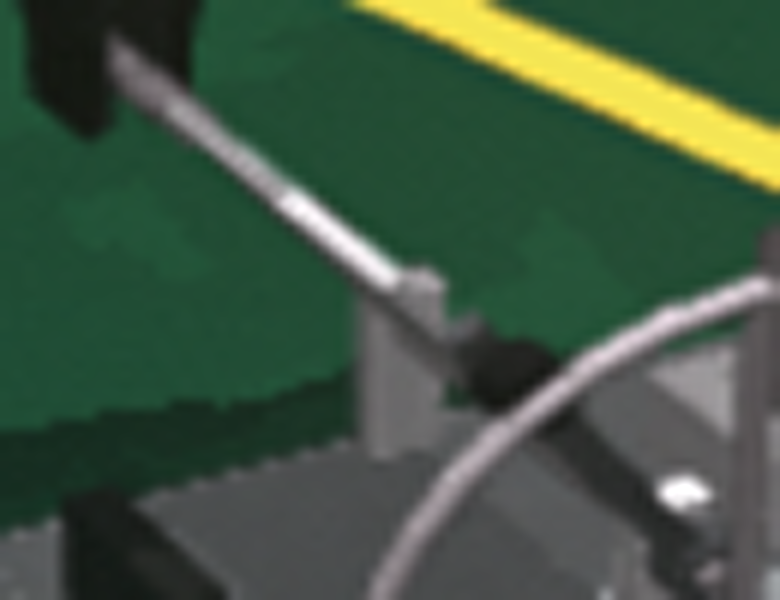

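View pics/w12d.png

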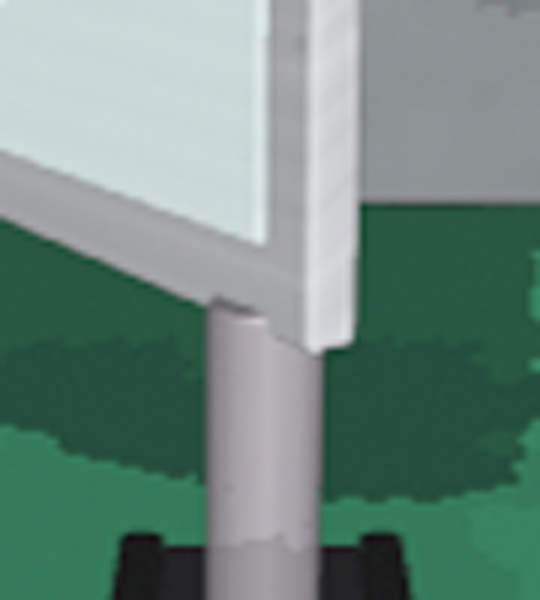

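```bash
python3 - <<'E'
from h import *
a=cv2.imread('pics/w12.png'); cv2.imwrite('pics/w12c.png',cv2.resize(a[0:220,60:320],None,fx=3,fy=3,interpolation=cv2.INTER_CUBIC)[:600])
a=cv2.imread('pics/s12.png'); cv2.imwrite('pics/s12e.png',cv2.resize(a[178:213,285:330],None,fx=17,fy=17,interpolation=cv2.INTER_LANCZOS4))
a=cv2.imread('pics/t12.png'); cv2.imwrite('pics/t12c.png',cv2.resize(a[198:248,240:295],None,fx=12,fy=12,interpolation=cv2.INTER_CUBIC))
E
```

```text
(no output)
```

View pics/w12c.png

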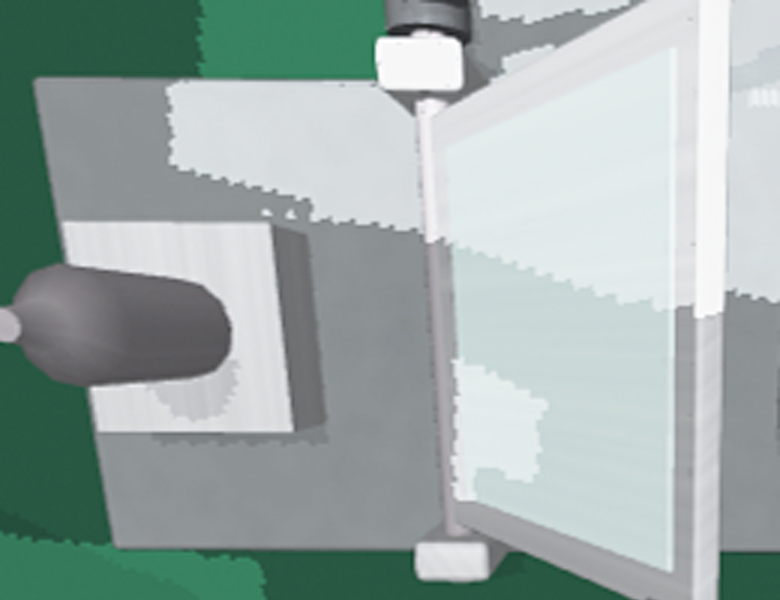

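View pics/s12e.png

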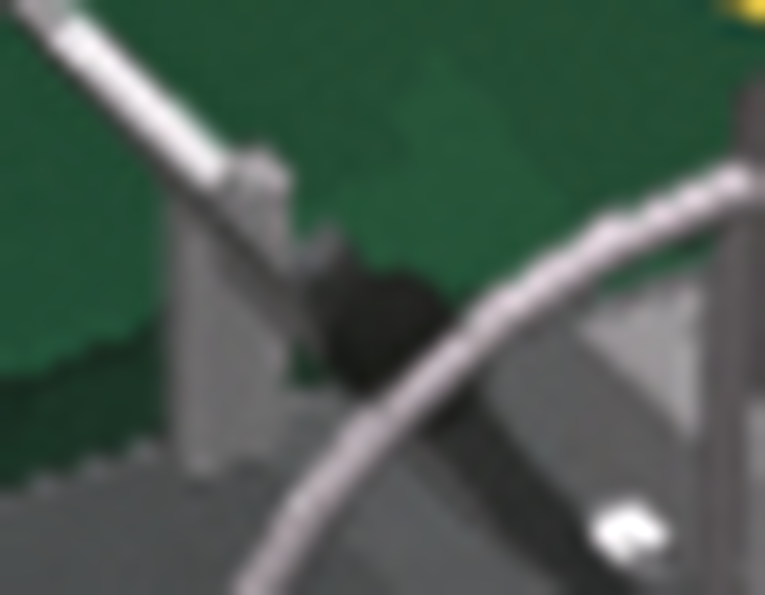

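View pics/t12c.png

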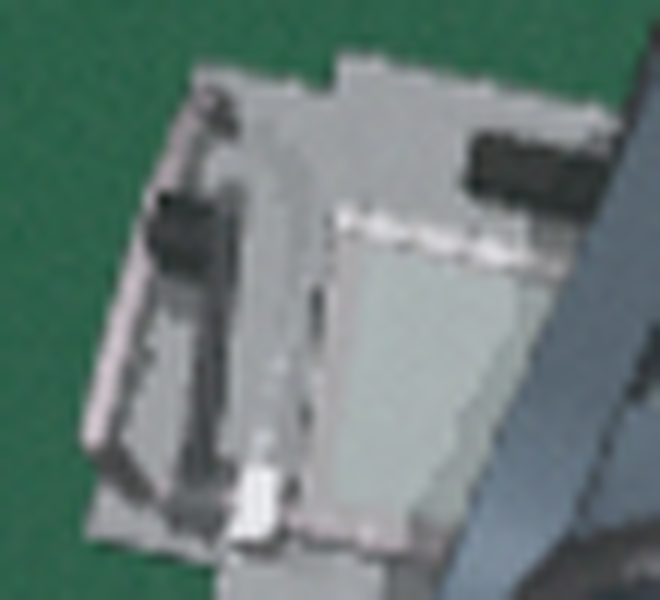

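```bash
cat > fit2.py <<'E'
from h import *
from scipy.optimize import least_squares
p=vision.capture('wrist'); S=vision.capture('scene')
st=bot.read_state()
M=np.eye(4);M[:3,:3]=st['tcp_rot'];M[:3,3]=st['position']
C=np.linalg.inv(M)@np.array(p['extrinsics'])
M8=np.eye(4);r=np.array([[.978,-.208,-.003],[-.208,-.978,.0005],[-.003,0,-1]]);u,_,v=np.linalg.svd(r);M8[:3,:3]=u@v;M8[:3,3]=[.5703,-.0943,.2803]
W8=dict(p);W8['extrinsics']=M8@C; W12=p
w=lambda U,V,s,ox,oy:np.array([ox+U/s-.5+.5/s,oy+V/s-.5+.5/s])
we=lambda U,V:w(U,V,6.6,170,0); wd=lambda U,V:w(U,V,7,250,145)
wc=lambda U,V:np.array([75+U/2.9-.33,V/2.6-.31])
sc=lambda U,V:w(U,V,8,245,175); se=lambda U,V:w(U,V,17,285,178)
c12=lambda U,V:w(U,V,3,60,0); d12=lambda U,V:w(U,V,6,240,150)
def model(q):
    x,y,yaw,th,y0,ww,t,xe,zt,ph=q[:10]; offs={'S':q[10:13],'8':q[13:16],'12':q[16:19]}; rot={'8':q[19:22],'12':q[22:25],'S':np.zeros(3)}
    X=np.array([np.cos(yaw),np.sin(yaw),0]);Y=np.array([-np.sin(yaw),np.cos(yaw),0]);Z=np.array([0,0,1.])
    H=np.array([x,y,.05]); F=lambda a,b,c:H+X*a+Y*b+Z*c
    R=lambda a,b,c,th:F(a*np.cos(th)-c*np.sin(th),b,a*np.sin(th)+c*np.cos(th))
    A=lambda a,b,c:R(a,b,c,th); P=lambda a,b,c:R(a,b,c,ph)
    L=.108;o=[]
    cams={'S':S,'8':W8,'12':W12}
    def ob(k,X_,m,s,one=None):
        cam=cams[k]; X_=X_+offs[k]
        E=np.array(cam['extrinsics']); d=X_-E[:3,3]; d=d+np.cross(rot[k],d)
        e=(proj(cam,E[:3,3]+d)-m)/s
        o.append(e if one is None else e[one:one+1])
    ob('8',A(L,y0+ww/2,t/2),we(360,62),.5);ob('8',A(L,y0-ww/2,t/2),we(358,133),.5)
    ob('8',A(L,y0-ww/2,-t/2),we(440,142),.5);ob('8',A(L,y0+ww/2,-t/2),we(440,75),.5)
    ob('8',F(.095,-.105,0),wd(222,500),.8)
    for b,m in((.040,wc(329,180)),(-.040,wc(342,415))): ob('8',F(0,b,.003),m,.7,0)
    for a,b,m in((-.045,.025,wc(220,231)),(-.045,-.025,wc(233,360)),(-.095,.025,wc(79,229))): ob('8',F(a,b,-.015),m,.7)
    ob('8',F(xe,.045,zt),wc(643,187),.8);ob('8',F(xe,-.045,zt),wc(632,424),.8)
    ob('12',P(xe,-.045,zt),d12(308,351),.5);ob('12',P(xe,-.045,zt-.005),d12(355,344),.5)
    for b,m in((.040,c12(428,120)),(-.040,c12(450,520))): ob('12',F(0,b,.003),m,.7,0)
    for a,b,m in((-.045,.025,c12(270,222)),(-.045,-.025,c12(292,432)),(-.095,.025,c12(63,223))): ob('12',F(a,b,-.015),m,.7)
    ob('S',F(-.07,0,.051),sc(705,20),.8);ob('S',F(.095,-.105,0),sc(88,135),1.)
    ob('S',F(xe,-.045,zt),sc(150,237),1.);ob('S',F(xe,.045,zt),sc(285,383),1.3)
    ob('S',A(L,y0,0),se(318,258),.8)
    ob('S',P(xe,.045,zt-.0025),se(215,175),.8)
    o.append([(ww-.009)/.003,(t-.009)/.003,(xe-.105)/.003,(zt-.0025)/.002]); o.append(q[10:13]/.002);o.append(q[13:19]/.001);o.append(q[19:25]/.004)
    return np.concatenate([np.ravel(k) for k in o])
r=least_squares(model,np.r_[.496,.0008,-.238,1.,.066,.007,.008,.105,.0025,1.,np.zeros(15)],loss='soft_l1',x_scale=np.r_[.01,.01,.1,.1,.01,.01,.01,.01,.01,.1,np.ones(15)*.003])
Cv=np.linalg.inv(r.jac.T@r.jac)
print(r.cost,r.x.round(4)); print('th-ph',r.x[3]-r.x[9],'sig',(Cv[3,3]+Cv[9,9]-2*Cv[3,9])**.5); print(r.fun.round(1))
E
python3 fit2.py
```

```text
8.913203046777276 [ 4.9440e-01  1.1000e-03 -2.4130e-01  1.0175e+00  6.7000e-02  6.2000e-03
  8.6000e-03  1.0520e-01  2.4000e-03  9.7900e-01 -9.0000e-04  6.0000e-04
 -1.0000e-04  4.0000e-04 -2.0000e-04 -3.0000e-04 -2.0000e-04  0.0000e+00
 -4.0000e-04  4.0000e-04 -1.7000e-03  5.0000e-04 -3.0000e-04 -1.8000e-03
 -6.0000e-04]
th-ph 0.0385022605048464 sig 0.017701425865092442
[-0.4 -0.7  0.7 -0.9  0.   1.  -0.2  0.5  0.   0.2 -0.5 -0.4  0.1  0.8
 -0.1 -0.   0.7 -0.4 -0.1 -1.  -0.   0.8 -0.6  0.4  0.5 -0.6  1.   1.4
 -1.   0.9 -0.4 -0.1 -0.4 -0.3  0.5 -0.1  0.1  0.5 -0.7 -0.  -0.2  0.9
 -0.5 -2.4 -0.   0.3 -0.9 -0.1  0.1 -0.1 -0.5  0.3 -0.   0.4 -0.2 -0.3
 -0.2  0.  -0.4  0.1 -0.4  0.1 -0.1 -0.4 -0.2]
```

>>> play_rows --series '[{"tx": -0.0012,"ty": 0.0003,"tz": 0.0006,"turn": 0},{"tx": -0.0012,"ty": 0.0003,"tz": 0.0005,"turn": 0},{"tx": 0,"ty": 0,"tz": 0,"turn": 0},{"tx": 0,"ty": 0,"tz": 0,"turn": 0},{"tx": 0,"ty": 0,"tz": 0,"turn": 0}]'

```text
time_s: 19.75
position: [0.5235, -0.0905, 0.1853]
tcp_rot: [[0.972, -0.234, 0.008], [-0.234, -0.972, -0.002], [0.008, -0.0, -1.0]]
force: [5.2, 4.2, 1.0]
opening: 0.101
```

```bash
python3 - <<'E'
from h import *
q=snap('scene','s13.png'); cv2.imwrite('pics/s13e.png',cv2.resize(q['pixels'][158:213,265:330],None,fx=12,fy=10.5,interpolation=cv2.INTER_LANCZOS4))
p=snap('wrist','w13.png'); t=snap('top','t13.png')
cv2.imwrite('pics/w13d.png',cv2.resize(p['pixels'][150:250,240:330],None,fx=6,fy=6,interpolation=cv2.INTER_CUBIC))
cv2.imwrite('pics/w13c.png',cv2.resize(p['pixels'][0:200,60:320],None,fx=3,fy=3,interpolation=cv2.INTER_CUBIC))
print(bot.read_state()['position'],bot.read_state()['force'])
E
```

```text
[ 0.52355966 -0.09046992  0.18527442] [4.97625629 2.7921749  1.28904501]
```

View pics/s13e.png

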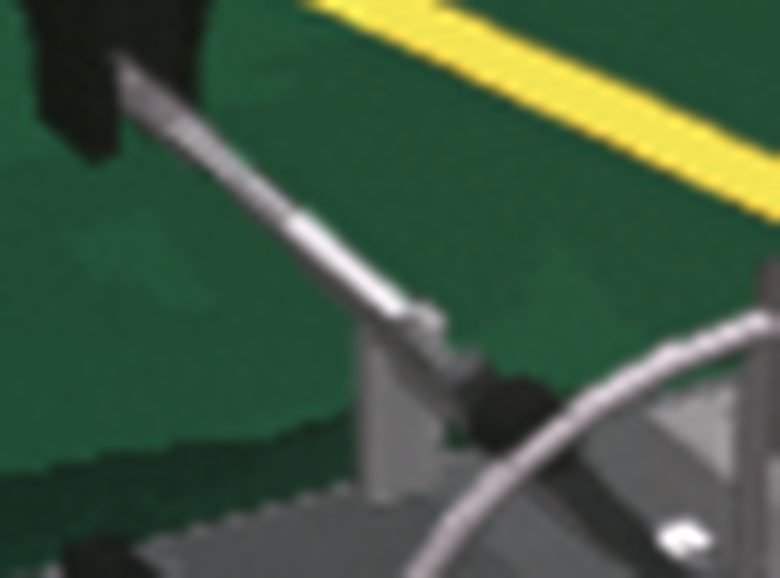

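View pics/w13d.png

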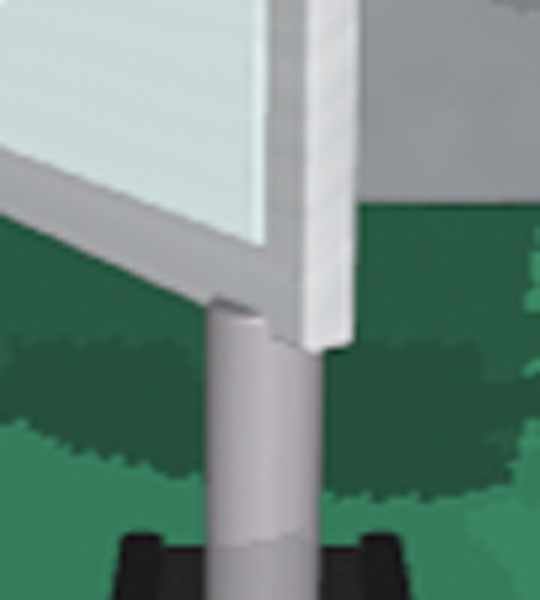

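View pics/w13c.png

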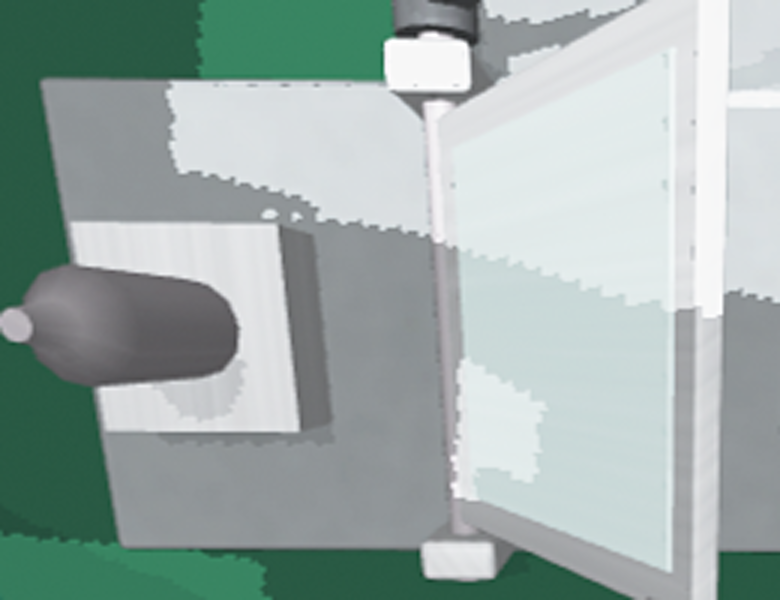

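```bash
sed -e 's/d12(308,351)/d12(303,351)/;s/d12(355,344)/d12(354,344)/;s/c12(428,120)/c12(434,120)/;s/c12(450,520)/c12(458,520)/;s/c12(270,222)/c12(278,223)/;s/c12(292,432)/c12(299,432)/;s/c12(63,223)/c12(71,223)/' -e "s/ob('S',A(L,y0,0),se(318,258),.8)/ob('S',A(L,y0,0),sn(467,363),1.)/;s/ob('S',P(xe,.045,zt-.0025),se(215,175),.8)/ob('S',P(xe,.045,zt-.0025),sn(397,305),.8);ob('S',P(xe,-.045,zt-.0025),sn(178,127),.8)/" -e "s/^d12=.*//" fit2.py > fit3.py; sed -i "s/^def model/sn=lambda U,V:np.array([265+U\/12-.46,158+V\/10.5-.45])\ndef model/" fit3.py; python3 fit3.py; python3 - <<'E'
from h import *
s=bot.read_state();P=s['position']
h=np.array([.4950,.001]);X=np.array([.971,-.239]);d=P[:2]-h
print('from TCP',d@X,np.arccos(d@X/.095),P[2]-.101)
E
```

```text
8.480240043600944 [ 4.9450e-01  1.1000e-03 -2.4120e-01  1.0180e+00  6.6900e-02  6.2000e-03
  8.6000e-03  1.0510e-01  2.2000e-03  1.0023e+00 -1.1000e-03  5.0000e-04
  1.0000e-04  4.0000e-04 -2.0000e-04 -3.0000e-04 -2.0000e-04  1.0000e-04
 -4.0000e-04  3.0000e-04 -1.6000e-03  4.0000e-04 -3.0000e-04 -1.7000e-03
 -4.0000e-04]
th-ph 0.015662964702990223 sig 0.01745643058916128
[-0.4 -0.7  0.7 -0.9  0.   1.  -0.2  0.5  0.1  0.2 -0.5 -0.4  0.1  0.7
 -0.1 -0.1  0.7 -0.4 -0.1 -1.  -0.   0.7 -0.1  0.4  0.  -0.5  1.8  0.9
 -1.3  0.6 -0.4 -0.3 -0.4 -0.   0.4 -0.2  0.1  0.4 -0.7 -0.  -0.2  0.9
 -0.6 -1.4  0.3  0.9 -0.3 -0.5 -0.9 -0.1  0.  -0.2 -0.5  0.2  0.   0.4
 -0.2 -0.3 -0.2  0.1 -0.4  0.1 -0.4  0.1 -0.1 -0.4 -0.1]
from TCP 0.04957052701965024 1.0218425392549961 0.08427370431911074
```

>>> play_rows --series '[{"tx": -0.0008,"ty": 0.0002,"tz": 0.0004,"turn": 0},{"tx": 0,"ty": 0,"tz": 0,"turn": 0},{"tx": 0,"ty": 0,"tz": 0,"turn": 0},{"tx": 0,"ty": 0,"tz": 0,"turn": 0},{"tx": 0,"ty": 0,"tz": 0,"turn": 0},{"tx": 0,"ty": 0,"tz": 0,"turn": 0},{"tx": 0,"ty": 0,"tz": 0,"turn": 0},{"tx": 0,"ty": 0,"tz": 0,"turn": 0}]'

```text
time_s: 20.8
position: [0.523, -0.0903, 0.1857]
tcp_rot: [[0.972, -0.234, 0.008], [-0.234, -0.972, -0.002], [0.009, -0.0, -1.0]]
force: [5.4, 3.7, 3.5]
opening: 0.1
```

```bash
python3 - <<'E'
from h import *
s=bot.read_state();print(s['qvel'].round(2),s['force'])
q=snap('scene','s14.png'); cv2.imwrite('pics/s14c.png',cv2.resize(q['pixels'][140:330,240:450],None,fx=3.8,fy=3.15,interpolation=cv2.INTER_CUBIC))
E
```

```text
[ 0.04 -0.02  0.01  0.01 -0.01  0.04] [5.39698251 3.72224431 3.54241811]
```

View pics/s14c.png

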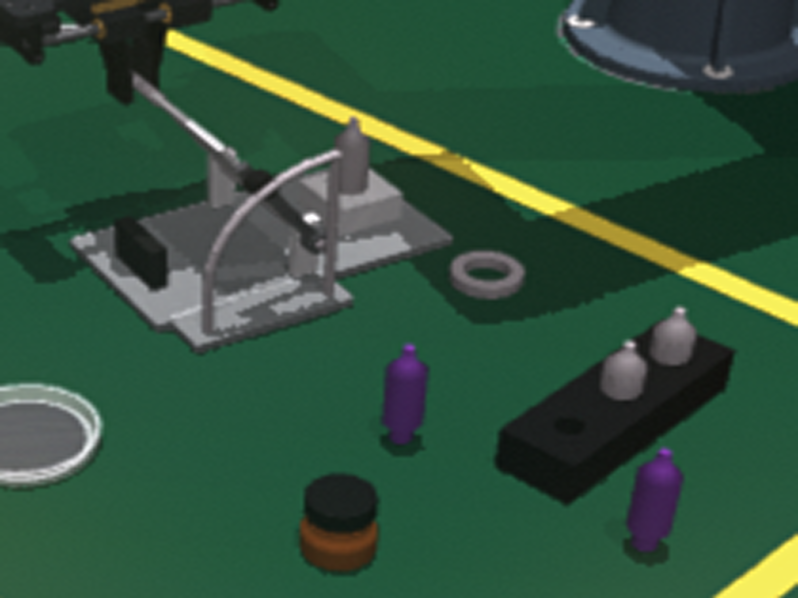

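The picture shows the tall nozzle seated in the bore (crop 352,155) and the flap collinear with the index arm while gripped. The short nozzles and both purple look-alikes are where they were. The arm is still, so I'm handing in.

```bash
python3 -c "
from rig import bot
print(bot.hand_in())"
```

```text
the job is handed in; nothing more can be done
None
```

The tall nozzle is standing in the fixture's bore and released. The mirror flap is held by its lift bar in line with the index arm, to within what I could measure. I handed the job in at about 21 s, with the gripper still holding the bar.

- **Nozzle:** on the way down it met the block at 17 N, at the height expected for fully home. After release, its tip and shoulder in the scene picture matched the seated position.
- **Flap angle:** I measured the index arm at about 1.018 rad.

| Flap estimate | Just before the last nudge | After the +0.008 rad nudge (worked out) |
|---|---|---|
| Camera fit | 1.002 rad, uncertain by about 0.017 rad | about 1.010 rad |
| Gripper position | 1.022 rad | about 1.03 rad |

- **Where the checks disagree:** the two estimates differ by about 0.02 rad, one on each side of the index arm's angle. I did not repeat the fit after the nudge. The final scene picture shows the flap and arm in line, with the robot still and a force of about 7 N on the tool.
- **Everything else:** in the final picture the index arm, short nozzles, purple look-alikes, ring gauge, jar and dish look unmoved. The tweezers, bottle and driver were outside that crop, so I did not check them at the end.
- **Failed calls:** my first two move calls were refused because the rows lacked some of their numbers. The arm did not move on those.

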